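Unlock the arbor press and hold a valve spring compressed

TASK

The small green arbor press is key-locked, with a valve spring standing under its ram: take the red-headed key from its wooden block, push it fully into the lock on top of the press, turn it clockwise to its stop and leave it in. Then, with the fingers on the black handle, bring the press lever down until the spring's retainer washer is 10 mm down its stem (within 2 mm, and never squash the spring solid), and finish while still holding the lever down there, so that I can fit the clip. Leave the hammer, the jar and the clip beside the press where they are.

Things in the scene. Friction and masses are not known exactly. Their poses are not given: they have to be found in the camera images.
- press: Green arbor press bolted to the bench; origin at the centre of its base's underside on the bench, +x to its back (away from the robot at yaw 0), +y to its left, z up. Base 190 x 110 x 18 mm. Head 131 x 60 mm, 115 to 175 mm up. Ram 30 mm in front of the origin, lock on the head 30 mm behind it, lever on the right (-y) side.
- lever: Press lever, a 12 mm bar hinged about the press's y axis; origin on the hinge, 145 mm up and 45 mm right (-y) of the press origin. At rest it points to the press's front, 0.60 rad above level, and its axes are parallel to the press's; the handle end swings down, 1.15 rad at most. Springs back up when let go. While locked it stops after 0.1 rad.
- lever_grip (a point): Middle of the lever's black handle, a round bar 23 mm thick and 69 mm long along the lever, 165 mm from the hinge; moves with the lever, axes as lever. 238 mm above the bench at rest (handle's end 260), about 129 mm at the wanted 10 mm. Can be pinched or pushed down from above: about 2 N to start, 7.5 N at 10 mm (6 to 9 N at 8 to 12 mm).
- retainer (a joint): Travel of the spring retainer (dark steel washer 32 mm across on top of the coil spring, 80 mm above the bench at rest), in m: 0 at rest, grows as the ram pushes it down, wanted 0.010, spring solid at 0.016. Spring 4 N per mm.
- lock_slot (a point): Centre of the key slot's mouth on the top face of the brass lock cylinder, 224 mm above the bench, in a 45 mm steel guard ring that ends level with it; x along the slot's long side, z up. Turns with the cylinder. Slot 16.4 x 7.4 mm, 20.5 mm deep, chamfered.
- lock (a joint): Turn of the lock cylinder in rad, growing clockwise seen from above: 0 to 0.25 at the start (locked: a steel tongue on it stands under the ram's collar), 1.35 at the stop (tongue clear beyond 1.0). Light friction, no spring.
- key: Steel key with flat red head, 40 g; origin at the centre of the blade's tip, z up the key, x along the wide side. Blade 14 (x) x 5 (y) x 22 mm, tip slightly narrowed; then a shoulder 20 x 10 x 8 mm, 1.5 mm clear when the tip is home; red head 32 (x) x 10 (y) mm, 30 to 58 mm above the tip. Both ways round alike. Starts upright in the block, tip 11.5 mm above the bench.
- key_tip (a point): Centre of the key blade's tip (same point and axes as key).
- key_block: Wooden block fixed on the bench, 32 mm high, 48 mm wide (y), from 22 mm behind to 78 mm ahead (+x) of its origin; the key stands in a slot over the origin, long side along x. Four short punches stand in the other end, 45 to 64 mm from the key, up to 22 mm above the block.
- hammer: Hammer with wooden handle, 234 x 103 x 25 mm, loose on the bench to the right of the press; to be left alone.
- pink_jar: Black-lidded glass jar of pink pigment, 58 mm across, 86 mm high, loose on the bench to the left of the press; to be left alone.
- clip: Open steel retaining clip, 24 mm across, 4 mm thick, loose on the bench in front and to the left of the press; to be left alone.
- ram: Ram, 20 mm square steel bar with two short legs below and a collar on top, driven by the lever by rack and pinion: 20 mm down per rad of lever swing. Its legs meet the retainer after 4 mm (0.20 rad), so 10 mm of retainer travel comes at 0.70 rad of swing, lever about level (0.10 rad below). Origin at the legs' lower end, 84 mm up at rest.

How it is judged:
By the outcome, as a careful person would: the job done as asked, in the order asked, and still so for the second after the job is handed in, while the arm keeps its last pose, push and grip.
It also fails if it takes over 72 s, if anything falls off the work surface, if the arm or the gripper's body presses on something with over 40 N, if the wrist force passes 120 N, or if a joint passes its speed limit or range.

ROBOT

A 6-joint arm with a two-finger parallel gripper is mounted at the origin on a cart in front of the work surface, level with it; the furniture and walls round the work are solid. World frame = base frame: x ahead of the robot, y to its left, z up, the work surface at z = 0. Lengths are in mm, angles in degrees, forces in N, time in s.
With the tool pointing down it reaches from about 350 to 850 mm from the base axis. Payload 8.1 kg.
Tool frame: the origin (TCP) lies midway between the tips of the shut fingers; the grasp point (between the pads) lies hold_point_z behind it (hold_point_z is the distance from the TCP to the grasp point, in mm); z points along the fingers, x is the direction in which the jaws open and shut, and the axes are right-handed (so a half turn about z gives the same grasp; the last joint's range is limited). The gripper opens to 85 mm and grips with 20 to 120 N. Pads are 22 mm wide; open, the fingers measure 114 mm over their backs; the gripper's body (76 mm by 85 mm) begins 54 mm behind the grasp point. The pads swing forward as they close: fully open they stand 13 mm farther back than shut.
Start: joints at [-78.232, 7.471, 85.268, -0, 87.261, -4.893], TCP at [172.051, -574.807, 231.292] pointing down, gripper open.
Joint ranges: [-169.43, 169.43], [-51.17, 129.36], [1.28, 143.12], [-76.62, 256.62], [0, 156.53], [-152.29, 152.29]. Speed limits (degrees/s): [136.94, 136.94, 159.86, 180, 180, 180].

INTERFACE

Orientations are given as [roll, pitch, yaw] about the fixed x, y, z axes, in that order (R = Rz(yaw) Ry(pitch) Rx(roll)).
In Python, from bench import * gives the robot as it stands.
- The arm moves only by the shell command python3 -m pendant 'ROWS' [OPENING] [FORCE]. ROWS is JSON, a list that holds one entry, the list of rows, each a list of 4 numbers: the shift along the tool's x, y, z normalised to -1 to 1, where 1 is 0.02 m, then the turn about the tool's z normalised to -1 to 1, where 1 is 0.08 rad. A call has exactly 10 rows; each row shifts and turns the pose as measured when the row begins, along the tool's axes as they then stand; what a row does not reach is not made up. A row lasts 1/12 s, in which the tool goes at most 41.7 mm and 7.16 degrees, less where a joint would pass 70% of its speed; a pose out of reach is approached as far as the arm can. A call with a number of a shift or a turn outside -1 to 1 is refused whole. A call with a gripper value outside its range is refused whole. OPENING is the gripper's target within -1 to 1 (fully open at 1, half-way at 0, shut at -1), set as the call begins (- or left out, the last holds). The fingers move at their own pace and stop on an object; FORCE is the grip in N (left out, the last holds). Time passes only in rows, so rows that do not move let the fingers close, or fill a call up. It gives the time, the measured TCP pose, the force and the opening at its end, in the units of the state.
- sense(): the state, without advancing time (a new reading comes with each control period).
- snapshot(name): name is "scene" or "side" or "wrist"; returns the picture (384x512x3 uint8, red, green, blue); there is no depth.
- calibration(name): a dict with "mtx" (3x3 intrinsics, pixels), "D" ([k1, k2, p1, p2, k3] as OpenCV has them; the pictures are not rectified), "world_to_cam" (4x4, takes a point from world to camera coordinates); the wrist camera has in their place "hand_eye" (4x4, takes a point from camera to tool coordinates, whose origin is the TCP and whose axes are the tool frame's). Camera axes: x right, y down, z forward; pixel columns grow to the right and rows downward; lengths in mm; the calibration is good to about 2 mm. A picture is of the moment at which its call begins: read the wrist's pose just before it. calibration takes no time and is no camera call.
- hand_in(): hands the job in, once; it reports no verdict.
The state is a dict: "time": time; "joint_pos": joint angles; "qd": joint speeds; "joint_efforts": joint torques, N m; "tool_pos": TCP position; "tcp_rot": TCP orientation; "ft_force": force on the tool from outside, world axes, zero at the start; "wrist_torque": the same for the moment, N m; "finger_gap": finger opening in mm.
Only numpy, scipy, OpenCV 4.12 (cv2) and the standard library are available. Lean on these libraries where they do the work, as an engineer would, in place of code of your own. Each camera call takes 0.05 s, during which the arm holds its last target.

## Working session

There is one attempt and no reset: what is moved stays moved. The work goes in short steps, Python scripts to look and compute and a shell command to move; the robot and the scene stay as the last step left them, time stands still between calls to the robot, and variables do not carry over. Pictures are saved under pics/ and viewed, and the job is handed in when it is done.

```bash
ls; mkdir -p pics; python3 - <<'E'
from bench import *
import cv2
s=sense();print(s)
for n in ["scene","side","wrist"]:
    im=snapshot(n);cv2.imwrite(f"pics/{n}0.png",im[:,:,::-1]);print(n,calibration(n))
E
```

```text
pics
{'time': 0.0, 'joint_pos': array([-7.82297400e+01,  7.51609442e+00,  8.53304895e+01,  6.08248771e-04,
        8.72608680e+01, -4.89376751e+00]), 'qd': array([ 0.06198026,  0.12737713,  0.01016272,  0.05488635, -0.10047888,
       -0.0199659 ]), 'joint_efforts': array([-3.57823556e-04, -5.69394886e+01, -5.00553060e+01, -1.21814592e-04,
        1.44775759e-02, -6.02513478e-05]), 'tool_pos': array([ 171.95980352, -574.25066561,  230.2225468 ]), 'tcp_rot': array([-1.79990228e+02,  1.07008420e-01, -7.33359930e+01]), 'ft_force': array([-0.64777997,  0.02195913,  0.00690186]), 'wrist_torque': array([-0.0103604 , -0.01085116, -0.01507935]), 'finger_gap': 85.4100319378212}
scene {'mtx': array([[375.65184717,   0.        , 254.27573787],
       [  0.        , 375.65184717, 188.74676886],
       [  0.        ,   0.        ,   1.        ]]), 'D': array([0.01362232, 0.        , 0.        , 0.        , 0.        ]), 'world_to_cam': array([[-3.64319418e-01,  9.31252438e-01,  6.34494875e-03,
         1.45728682e+02],
       [ 4.28341942e-01,  1.73615511e-01, -8.86781165e-01,
        -9.34808119
[... 685 characters left out ...]
88845e+02],
       [ 0.00000000e+00,  0.00000000e+00,  0.00000000e+00,
         1.00000000e+00]])}
wrist {'mtx': array([[334.43761357,   0.        , 254.32232877],
       [  0.        , 334.43761357, 191.16716459],
       [  0.        ,   0.        ,   1.        ]]), 'D': array([-0.05138349,  0.        ,  0.        ,  0.        ,  0.        ]), 'hand_eye': array([[ 9.99999953e-01,  1.34385593e-04,  2.75361933e-04,
        -4.24247708e-01],
       [-2.11508790e-04,  9.52982446e-01,  3.03025432e-01,
        -7.65781279e+01],
       [-2.21692836e-04, -3.03025476e-01,  9.52982430e-01,
        -1.42503903e+02],
       [ 0.00000000e+00,  0.00000000e+00,  0.00000000e+00,
         1.00000000e+00]])}
```

View pics/scene0.png

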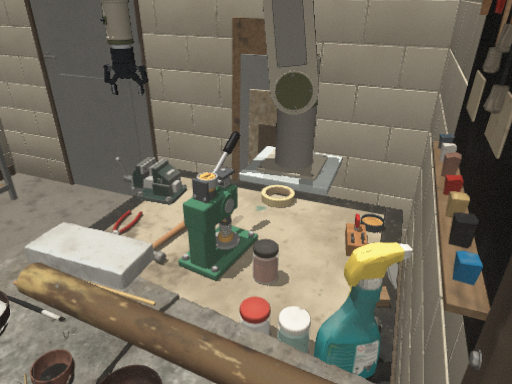

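View pics/side0.png

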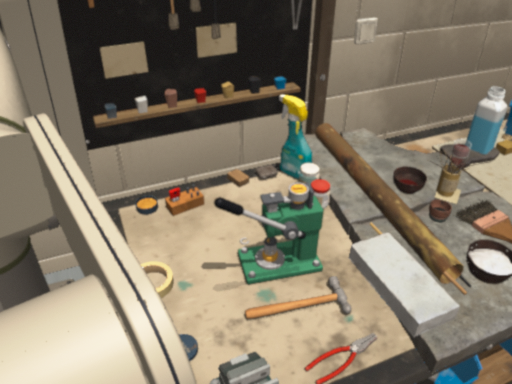

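View pics/wrist0.png

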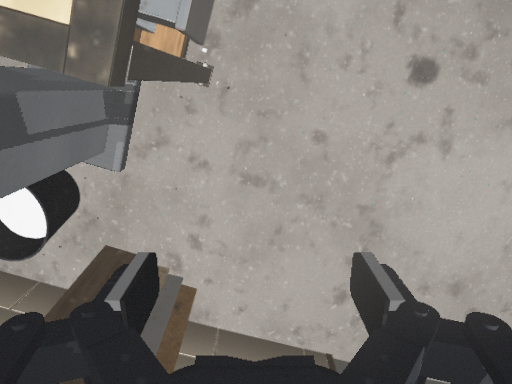

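The scene view shows the key and block at about (357,225) and the lock at about (207,177). In the side view they are at about (177,195) and (299,188). I'll zoom in on these.

```bash
cat > h.py <<'E'
import numpy as np, cv2
from scipy.spatial.transform import Rotation as R
def proj(c,P):
    T=np.array(c['world_to_cam']); P=np.atleast_2d(np.array(P,float))
    p,_=cv2.projectPoints(P,cv2.Rodrigues(T[:3,:3])[0],T[:3,3],c['mtx'],np.array(c['D'])); return p.reshape(-1,2)
def ray(c,uv):
    n=cv2.undistortPoints(np.array([[uv]],float),c['mtx'],np.array(c['D']))[0,0]
    T=np.array(c['world_to_cam']);d=T[:3,:3].T@np.array([n[0],n[1],1]);o=-T[:3,:3].T@T[:3,3]
    return o,d/np.linalg.norm(d)
def wristcal(c,s):
    M=np.eye(4);M[:3,:3]=R.from_euler('xyz',s['tcp_rot'],degrees=True).as_matrix();M[:3,3]=s['tool_pos']
    c=dict(c);c['world_to_cam']=np.linalg.inv(M@np.array(c['hand_eye']));return c
def tri(rays):
    A=np.zeros((3,3));b=np.zeros(3)
    for o,d in rays:
        Q=np.eye(3)-np.outer(d,d);A+=Q;b+=Q@o
    p=np.linalg.solve(A,b);return p,[np.linalg.norm((np.eye(3)-np.outer(d,d))@(p-o)) for o,d in rays]
def plane(c,uv,z):
    o,d=ray(c,uv);return o+d*(z-o[2])/d[2]
def crop(im,x0,y0,w,h,k,name):
    cv2.imwrite(name,cv2.resize(im[y0:y0+h,x0:x0+w,::-1],None,fx=k,fy=k,interpolation=cv2.INTER_CUBIC))
E
python3 - <<'E'
import cv2
from h import *
a=cv2.imread('pics/scene0.png')[:,:,::-1];b=cv2.imread('pics/side0.png')[:,:,::-1]
crop(a,160,120,130,160,4,'pics/sc_press.png'); crop(a,330,200,70,60,8,'pics/sc_key.png')
crop(b,200,160,150,140,4,'pics/si_press.png'); crop(b,130,170,90,60,8,'pics/si_key.png')
E
```

```text
(no output)
```

View pics/sc_press.png

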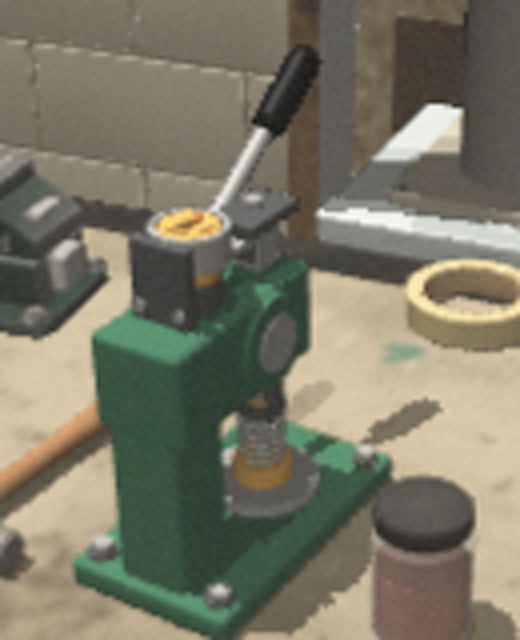

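View pics/sc_key.png

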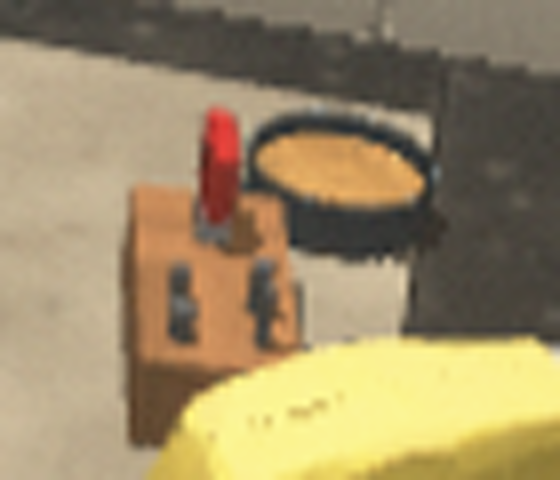

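View pics/si_press.png

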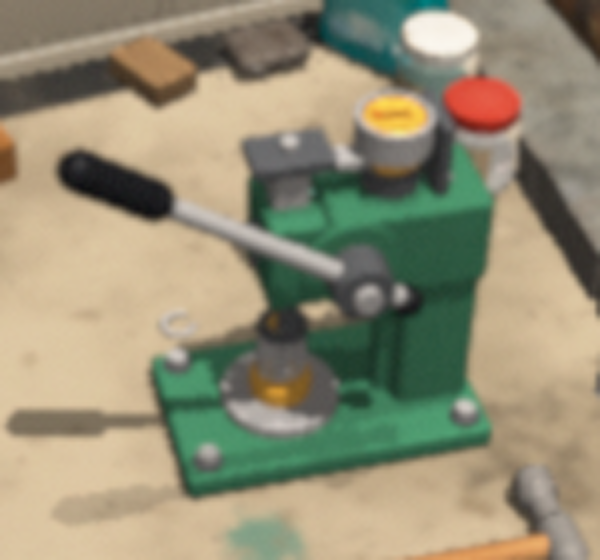

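View pics/si_key.png

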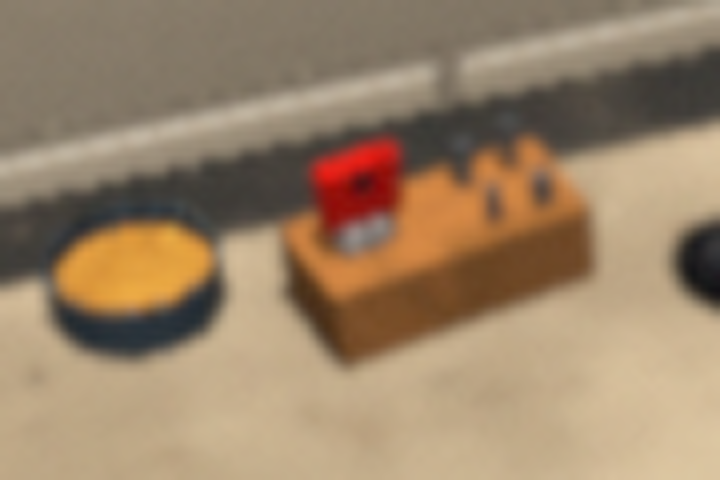

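```bash
python3 - <<'E'
from bench import *
from h import *
A=calibration('scene');B=calibration('side')
def f(n,a,b):
    p,e=tri([ray(A,a),ray(B,b)]);print(n,p.round(1),np.round(e,1))
q=lambda x,y,k,u,v:(x+(u+.5)/k-.5,y+(v+.5)/k-.5)
sc=lambda u,v:q(160,120,4,u,v); si=lambda u,v:q(200,160,4,u,v)
kc=lambda u,v:q(330,200,8,u,v); ki=lambda u,v:q(130,170,8,u,v)
f('keytop',kc(220,116),ki(356,152)); f('lock',sc(188,225),si(395,115))
f('handle end',sc(305,52),si(75,168)); f('handle inner',sc(268,125),si(165,205))
f('hinge boss?',sc(188,225),si(395,115))
print('base side', [plane(B,si(*u),18).round(1) for u in [(153,368),(190,488),(490,432)]])
print('base scene', [plane(A,sc(*u),18).round(1) for u in [(78,560),(220,628),(390,458)]])
print('block side',[plane(B,ki(*u),32).round(1) for u in [(285,228),(345,295),(592,205),(535,140)]])
print('block scene',[plane(A,kc(*u),32).round(1) for u in [(132,190),(282,198),(302,352),(135,360)]])
print('lever bits',[plane(B,si(*u),80).round(1) for u in [(282,325)]])
E
```

```text
keytop [407.3 282.4  73.8] [0.4 0.4]
lock [624.6 -22.9 223. ] [0.3 0.3]
handle end [433.1 -40.  255.5] [1.4 1.4]
handle inner [478.8 -45.6 222. ] [1.4 1.4]
hinge boss? [624.6 -22.9 223. ] [0.3 0.3]
base side [array([502.7,  39.5,  18. ]), array([487.3, -61.2,  18. ]), array([671. , -87.8,  18. ])]
base scene [array([674.1, -81. ,  18. ]), array([696.6,  22.5,  18. ]), array([508.9,  50.4,  18. ])]
block side [array([383. , 303.7,  32. ]), array([393.4, 258.7,  32. ]), array([488.1, 276.2,  32. ]), array([480.5, 321.5,  32. ])]
block scene [array([393.3, 257.7,  32. ]), array([379.7, 304.3,  32. ]), array([465.6, 320.4,  32. ]), array([488.7, 273.9,  32. ])]
lever bits [array([564.4, -14.8,  80. ])]
```

```bash
cat > plan.py <<'E'
# plan(target xyz,yaw, nrows): rows to write, from the measured pose (tool pointing down)
from bench import *
from h import *
import sys
def plan(t,yaw,n,s=None,lag=1.0):
    s=s or sense();p=np.array(s['tool_pos']);y=s['tcp_rot'][2]
    dy=(yaw-y+180)%360-180; d=(np.array(t)-p)/n
    out=[]
    for k in range(n):
        a=np.radians(y+dy*k/n); X=np.array([np.cos(a),np.sin(a),0]);Y=np.array([np.sin(a),-np.cos(a),0])
        out.append([round(float(d@X)/20,2),round(float(d@Y)/20,2),round(float(-d[2])/20,2),round(float(-np.radians(dy)/n/.08),2)])
    print('max',np.abs(out).max())
    for i in range(0,n,10): print(str(out[i:i+10]).replace(' ',''))
if __name__=='__main__':
    v=[float(a) for a in sys.argv[1:]]; s=sense()
    print(s['time'],s['tool_pos'].round(1),s['tcp_rot'].round(1),s['ft_force'].round(1),round(s['finger_gap'],1),s['joint_pos'].round(0))
    plan(v[:3],v[3],int(v[4]),s)
E
python3 plan.py 590 -20 430 82 40
```

```text
0.15 [ 172.  -574.4  230.5] [-1.80e+02  1.00e-01 -7.33e+01] [ 0.7 -0.3 -0.8] 85.4 [-78.   8.  85.  -0.  87.  -5.]
max 0.87
[[-0.51,-0.7,-0.25,-0.85],[-0.47,-0.73,-0.25,-0.85],[-0.41,-0.76,-0.25,-0.85],[-0.36,-0.79,-0.25,-0.85],[-0.31,-0.81,-0.25,-0.85],[-0.25,-0.83,-0.25,-0.85],[-0.2,-0.85,-0.25,-0.85],[-0.14,-0.86,-0.25,-0.85],[-0.08,-0.86,-0.25,-0.85],[-0.02,-0.87,-0.25,-0.85]]
[[0.04,-0.87,-0.25,-0.85],[0.1,-0.86,-0.25,-0.85],[0.15,-0.85,-0.25,-0.85],[0.21,-0.84,-0.25,-0.85],[0.27,-0.83,-0.25,-0.85],[0.32,-0.81,-0.25,-0.85],[0.38,-0.78,-0.25,-0.85],[0.43,-0.75,-0.25,-0.85],[0.48,-0.72,-0.25,-0.85],[0.53,-0.69,-0.25,-0.85]]
[[0.57,-0.65,-0.25,-0.85],[0.62,-0.61,-0.25,-0.85],[0.66,-0.57,-0.25,-0.85],[0.69,-0.52,-0.25,-0.85],[0.73,-0.47,-0.25,-0.85],[0.76,-0.42,-0.25,-0.85],[0.78,-0.37,-0.25,-0.85],[0.81,-0.32,-0.25,-0.85],[0.83,-0.26,-0.25,-0.85],[0.84,-0.21,-0.25,-0.85]]
[[0.86,-0.15,-0.25,-0.85],[0.86,-0.09,-0.25,-0.85],[0.87,-0.03,-0.25,-0.85],[0.87,0.03,-0.25,-0.85],[0.86,0.09,-0.25,-0.85],[0.86,0.14,-0.25,-0.85],[0.84,0.2,-0.25,-0.85],[0.83,0.26,-0.25,-0.85],[0.81,0.31,-0.25,-0.85],[0.79,0.37,-0.25,-0.85]]
```

```bash
python3 -m pendant '[[[-0.51,-0.7,-0.5,-0.85],[-0.47,-0.73,-0.5,-0.85],[-0.41,-0.76,-0.5,-0.85],[-0.36,-0.79,-0.5,-0.85],[-0.31,-0.81,-0.5,-0.85],[-0.25,-0.83,-0.5,-0.85],[-0.2,-0.85,-0.5,-0.85],[-0.14,-0.86,-0.5,-0.85],[-0.08,-0.86,-0.5,-0.85],[-0.02,-0.87,-0.5,-0.85]]]'
python3 plan.py 590 -20 430 82 30
```

```text
time: 0.98
tool_pos: [275.4, -427.9, 326.9]
tcp_rot: [-179.4, 0.7, -33.0]
ft_force: [-0.5, 0.2, 0.2]
finger_gap: 85.2
0.9833 [ 275.4 -427.9  326.9] [-179.4    0.7  -33. ] [-0.5  0.2  0.2] 85.2 [-63.  -7.  90.   0.  98. -30.]
max 0.86
[[0.07,-0.86,-0.17,-0.84],[0.13,-0.85,-0.17,-0.84],[0.18,-0.84,-0.17,-0.84],[0.24,-0.82,-0.17,-0.84],[0.29,-0.81,-0.17,-0.84],[0.35,-0.79,-0.17,-0.84],[0.4,-0.76,-0.17,-0.84],[0.45,-0.73,-0.17,-0.84],[0.5,-0.7,-0.17,-0.84],[0.54,-0.67,-0.17,-0.84]]
[[0.59,-0.63,-0.17,-0.84],[0.63,-0.59,-0.17,-0.84],[0.66,-0.54,-0.17,-0.84],[0.7,-0.5,-0.17,-0.84],[0.73,-0.45,-0.17,-0.84],[0.76,-0.4,-0.17,-0.84],[0.78,-0.35,-0.17,-0.84],[0.81,-0.3,-0.17,-0.84],[0.82,-0.24,-0.17,-0.84],[0.84,-0.19,-0.17,-0.84]]
[[0.85,-0.13,-0.17,-0.84],[0.86,-0.07,-0.17,-0.84],[0.86,-0.02,-0.17,-0.84],[0.86,0.04,-0.17,-0.84],[0.85,0.1,-0.17,-0.84],[0.84,0.16,-0.17,-0.84],[0.83,0.21,-0.17,-0.84],[0.82,0.27,-0.17,-0.84],[0.8,0.32,-0.17,-0.84],[0.77,0.37,-0.17,-0.84]]
```

Tracking is accurate, so I'll run the next three calls.

```bash
python3 -m pendant '[[[0.07,-0.86,-0.17,-0.84],[0.13,-0.85,-0.17,-0.84],[0.18,-0.84,-0.17,-0.84],[0.24,-0.82,-0.17,-0.84],[0.29,-0.81,-0.17,-0.84],[0.35,-0.79,-0.17,-0.84],[0.4,-0.76,-0.17,-0.84],[0.45,-0.73,-0.17,-0.84],[0.5,-0.7,-0.17,-0.84],[0.54,-0.67,-0.17,-0.84]]]'
python3 -m pendant '[[[0.59,-0.63,-0.17,-0.84],[0.63,-0.59,-0.17,-0.84],[0.66,-0.54,-0.17,-0.84],[0.7,-0.5,-0.17,-0.84],[0.73,-0.45,-0.17,-0.84],[0.76,-0.4,-0.17,-0.84],[0.78,-0.35,-0.17,-0.84],[0.81,-0.3,-0.17,-0.84],[0.82,-0.24,-0.17,-0.84],[0.84,-0.19,-0.17,-0.84]]]'
python3 -m pendant '[[[0.85,-0.13,-0.17,-0.84],[0.86,-0.07,-0.17,-0.84],[0.86,-0.02,-0.17,-0.84],[0.86,0.04,-0.17,-0.84],[0.85,0.1,-0.17,-0.84],[0.84,0.16,-0.17,-0.84],[0.83,0.21,-0.17,-0.84],[0.82,0.27,-0.17,-0.84],[0.8,0.32,-0.17,-0.84],[0,0,0,0]]]'
python3 - <<'E'
from bench import *
import json,pickle
from h import *
s=sense();im=snapshot('wrist');cv2.imwrite('pics/w1.png',im[:,:,::-1]);pickle.dump(s,open('w1.pkl','wb'));print(s['joint_pos'].round(0),s['qd'].round(1))
crop(im,120,60,260,200,3,'pics/w1c.png')
print(proj(wristcal(calibration('wrist'),s),[[624.6,-22.9,224]]))
E
```

```text
time: 1.82
tool_pos: [382.2, -282.5, 363.9]
tcp_rot: [-179.1, 0.2, 7.5]
ft_force: [0.0, -1.0, 0.3]
finger_gap: 85.3
time: 2.65
tool_pos: [482.9, -132.9, 398.4]
tcp_rot: [-178.9, -0.4, 48.0]
ft_force: [-0.7, -1.0, -0.5]
finger_gap: 85.5
time: 3.48
tool_pos: [570.0, 7.1, 428.4]
tcp_rot: [-179.0, -1.0, 84.8]
ft_force: [0.7, -0.3, 0.5]
finger_gap: 85.4
[ -5.   4.  68.   1. 108. -90.] [-1.2 -0.4  1.4 -1.3  0.3  2.6]
[[228.48720054 216.35582874]]
```

View pics/w1.png

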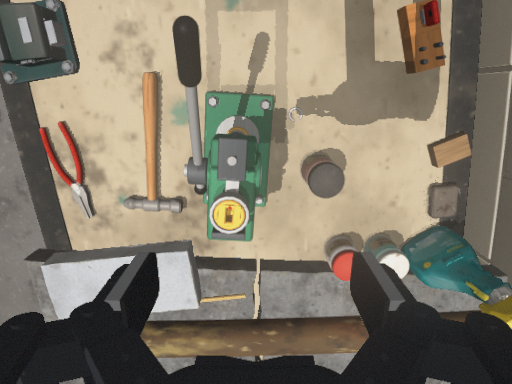

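```bash
python3 - <<'E'
import cv2
from h import *
a=cv2.imread('pics/w1.png')[:,:,::-1]
crop(a,200,185,60,60,10,'pics/w1lock.png'); crop(a,380,0,80,80,7,'pics/w1key.png')
E
```

```text
(no output)
```

View pics/w1lock.png

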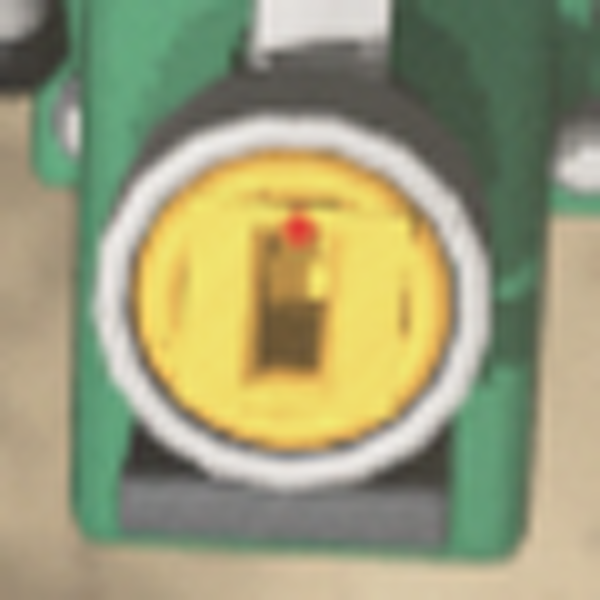

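View pics/w1key.png

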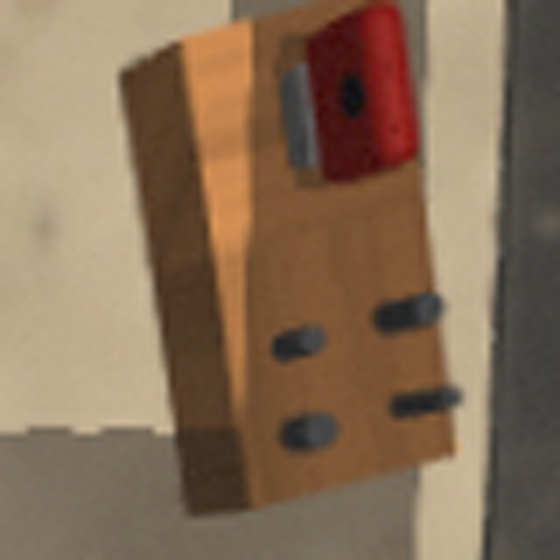

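```bash
python3 - <<'E'
from bench import *
from h import *
import pickle
s=pickle.load(open('w1.pkl','rb'));c=wristcal(calibration('wrist'),s);A=calibration('scene');B=calibration('side')
q=lambda x,y,k,u,v:(x+(u+.5)/k-.5,y+(v+.5)/k-.5)
w=lambda u,v:q(200,185,10,u,v); k=lambda u,v:q(380,0,7,u,v)
sc=lambda u,v:q(160,120,4,u,v); si=lambda u,v:q(200,160,4,u,v)
kc=lambda u,v:q(330,200,8,u,v); ki=lambda u,v:q(130,170,8,u,v)
print('lock',tri([ray(A,sc(188,225)),ray(B,si(395,115)),ray(c,w(293,300))]))
for n,a,b in [('L',(265,232),(255,372)),('R',(332,238),(320,378)),('mid',(300,228),(289,375)),('plate',(120,512),(445,520)),('head L',(80,190),(75,510))]:
    P,Q=plane(c,w(*a),224),plane(c,w(*b),224);print(n,P.round(1),Q.round(1),np.degrees(np.arctan2(*(Q-P)[[1,0]])).round(1))
print('key',tri([ray(A,kc(220,116)),ray(B,ki(356,152)),ray(c,k(395,78))]))
for n,a,b,z in [('topR',(403,15),(417,160),69.5),('topL',(370,8),(388,170),69.5),('shL',(288,70),(298,165),40),('blockR',(422,180),(455,455),32),('blockL',(182,42),(250,508),32)]:
    P,Q=plane(c,k(*a),z),plane(c,k(*b),z);print(n,P.round(1),Q.round(1),np.degrees(np.arctan2(*(Q-P)[[1,0]])).round(1))
# handle
for z in (238,):print(plane(c,(187,53),z))
E
```

```text
lock (array([623.92809096, -22.86453618, 222.71856598]), [np.float64(0.6381917899804024), np.float64(0.6419579705611071), np.float64(0.992858373826053)])
L [614.3 -24.4 224. ] [630.6 -27.4 224. ] -10.4
R [615.7 -17.2 224. ] [632.  -20.3 224. ] -10.9
mid [614.2 -20.5 224. ] [631.4 -23.7 224. ] -10.4
plate [646.1 -44.6 224. ] [650.6  -8.1 224. ] 82.9
head L [607.5 -44.1 224. ] [645.3 -49.6 224. ] -8.4
key (array([406.92068838, 282.25224987,  73.70850053]), [np.float64(0.4027009763649048), np.float64(0.6070831617331146), np.float64(0.4361487107073557)])
topR [394.1 285.7  69.5] [421.4 289.6  69.5] 8.1
topL [392.5 278.8  69.5] [423.  283.5  69.5] 8.8
shL [397.7 276.9  40. ] [416.6 279.6  40. ] 8.0
blockR [420.2 311.6  32. ] [478.2 321.8  32. ] 10.0
blockL [389.3 257.5  32. ] [486.3 274.8  32. ] 10.1
[453.77776471 -42.07994428 238.        ]
```

```bash
python3 -c "
import bench;print([n for n in dir(bench) if n[0]!='_'])"; python3 plan.py 405 282 190 99.5 20
```

```text
['PlanningError', 'calibration', 'hand_in', 'hold_point_z', 'sense', 'snapshot']
3.5333 [569.5   6.  428.1] [-178.9   -1.    84.6] [-0.1  0.  -0.2] 85.3 [ -5.   4.  68.   1. 108. -89.]
max 0.74
[[0.65,-0.47,0.6,-0.16],[0.65,-0.47,0.6,-0.16],[0.66,-0.46,0.6,-0.16],[0.67,-0.45,0.6,-0.16],[0.67,-0.44,0.6,-0.16],[0.68,-0.43,0.6,-0.16],[0.68,-0.42,0.6,-0.16],[0.69,-0.41,0.6,-0.16],[0.69,-0.4,0.6,-0.16],[0.7,-0.4,0.6,-0.16]]
[[0.7,-0.39,0.6,-0.16],[0.71,-0.38,0.6,-0.16],[0.71,-0.37,0.6,-0.16],[0.72,-0.36,0.6,-0.16],[0.72,-0.35,0.6,-0.16],[0.73,-0.34,0.6,-0.16],[0.73,-0.33,0.6,-0.16],[0.74,-0.32,0.6,-0.16],[0.74,-0.31,0.6,-0.16],[0.74,-0.3,0.6,-0.16]]
```

```bash
python3 -m pendant '[[[0.65,-0.47,0.6,-0.16],[0.65,-0.47,0.6,-0.16],[0.66,-0.46,0.6,-0.16],[0.67,-0.45,0.6,-0.16],[0.67,-0.44,0.6,-0.16],[0.68,-0.43,0.6,-0.16],[0.68,-0.42,0.6,-0.16],[0.69,-0.41,0.6,-0.16],[0.69,-0.4,0.6,-0.16],[0.7,-0.4,0.6,-0.16]]]'
python3 - <<'E'
from bench import *
from h import *
import pickle
print('hpz',hold_point_z)
s=pickle.load(open('w1.pkl','rb'));c=wristcal(calibration('wrist'),s)
print(plane(c,(480,60),0),plane(c,(447,60),0))
E
python3 plan.py 405 282 190 99.5 10
```

```text
time: 4.37
tool_pos: [481.9, 141.3, 305.1]
tcp_rot: [-179.0, -0.8, 90.5]
ft_force: [0.6, 1.1, 0.8]
finger_gap: 85.6
hpz 18.700000000000003
[473.89189964 401.73194398   0.        ] [470.28851519 344.08042064   0.        ]
4.3667 [481.9 141.3 305.1] [-179.    -0.8   90.5] [0.6 1.1 0.8] 85.6 [ 10.  -8.  93.   1.  96. -81.]
max 0.75
[[0.71,-0.38,0.58,-0.2],[0.71,-0.37,0.58,-0.2],[0.72,-0.36,0.58,-0.2],[0.72,-0.34,0.58,-0.2],[0.73,-0.33,0.58,-0.2],[0.73,-0.32,0.58,-0.2],[0.74,-0.31,0.58,-0.2],[0.74,-0.3,0.58,-0.2],[0.75,-0.29,0.58,-0.2],[0.75,-0.28,0.58,-0.2]]
```

```bash
python3 -m pendant '[[[0.71,-0.38,0.58,-0.2],[0.71,-0.37,0.58,-0.2],[0.72,-0.36,0.58,-0.2],[0.72,-0.34,0.58,-0.2],[0.73,-0.33,0.58,-0.2],[0.73,-0.32,0.58,-0.2],[0.74,-0.31,0.58,-0.2],[0.74,-0.3,0.58,-0.2],[0.75,-0.29,0.58,-0.2],[0.2,-0.1,0.2,-0.1]]]'
python3 - <<'E'
from bench import *
import pickle
from h import *
s=sense();im=snapshot('wrist');cv2.imwrite('pics/w2.png',im[:,:,::-1]);pickle.dump(s,open('w2.pkl','wb'));print(s['tool_pos'],s['tcp_rot'],s['qd'].round(1))
crop(im,180,120,160,130,5,'pics/w2c.png')
E
```

```text
time: 5.2
tool_pos: [401.0, 269.9, 189.2]
tcp_rot: [-178.8, -0.6, 98.1]
ft_force: [-0.2, -0.1, -0.4]
finger_gap: 85.3
[401.01012331 269.87230317 189.16319969] [-178.82803696   -0.6493559    98.11680105] [ 4.8  0.3  4.2 -1.3 -4.6  0.3]
```

View pics/w2c.png

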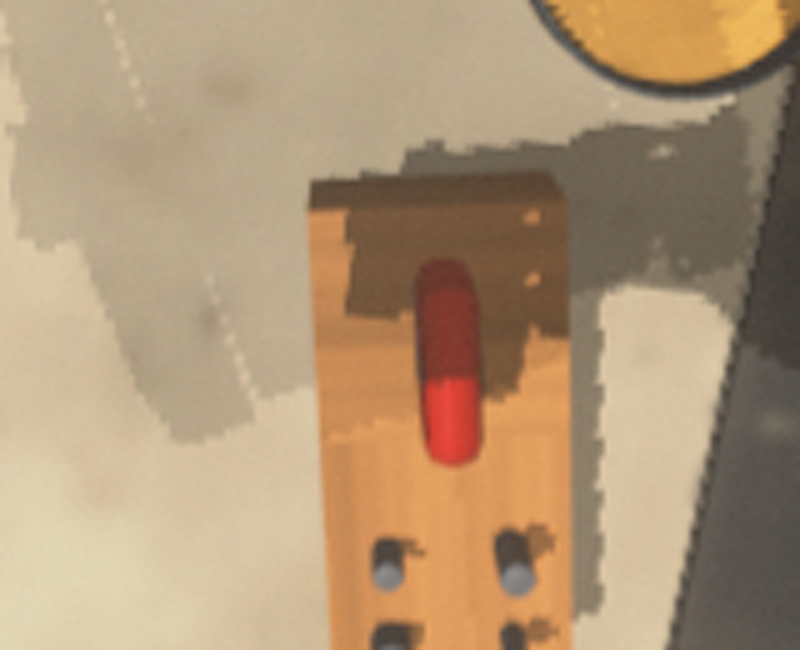

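```bash
python3 - <<'E'
from bench import *
from h import *
import pickle
s=pickle.load(open('w2.pkl','rb'));c=wristcal(calibration('wrist'),s);A=calibration('scene');B=calibration('side')
s1=pickle.load(open('w1.pkl','rb'));c1=wristcal(calibration('wrist'),s1)
q=lambda x,y,k,u,v:(x+(u+.5)/k-.5,y+(v+.5)/k-.5)
w=lambda u,v:q(180,120,5,u,v)
k=lambda u,v:q(380,0,7,u,v)
kc=lambda u,v:q(330,200,8,u,v); ki=lambda u,v:q(130,170,8,u,v)
print('key',tri([ray(A,kc(220,116)),ray(B,ki(356,152)),ray(c1,k(395,85)),ray(c,w(450,363))]))
for n,a,b,z in [('top',(447,262),(453,464),69.5),('L',(417,290),(427,440),69.5),('R',(478,300),(482,440),69.5),('blockL',(310,208),(332,650),32),('blockR',(567,203),(572,620),32)]:
    P,Q=plane(c,w(*a),z),plane(c,w(*b),z);print(n,P.round(1),Q.round(1),((P+Q)/2).round(1),np.degrees(np.arctan2(*(Q-P)[[1,0]])).round(1))
E
python3 plan.py 407.5 283 90 99.5 10
```

```text
key (array([405.52060574, 283.3676414 ,  72.08193977]), [np.float64(1.2590697789165795), np.float64(2.2306351015467563), np.float64(2.0105740312999605), np.float64(3.9647381811981512)])
top [385.4 281.3  69.5] [419.6 287.6  69.5] [402.5 284.4  69.5] 10.5
L [390.7 277.1  69.5] [416.  282.6  69.5] [403.4 279.9  69.5] 12.3
R [391.  287.2  69.5] [414.8 291.7  69.5] [402.9 289.5  69.5] 10.7
blockL [387.3 258.2  32. ] [475.  274.1  32. ] [431.2 266.2  32. ] 10.3
blockR [379.8 304.7  32. ] [462.2 320.3  32. ] [421.  312.5  32. ] 10.7
5.25 [400.8 269.6 188.9] [-178.8   -0.6   98.2] [-0.7  0.3 -2. ] 85.2 [ 27.  -9. 106.   1.  84. -71.]
max 0.49
[[0.06,0.04,0.49,-0.03],[0.06,0.04,0.49,-0.03],[0.06,0.04,0.49,-0.03],[0.06,0.04,0.49,-0.03],[0.06,0.04,0.49,-0.03],[0.06,0.04,0.49,-0.03],[0.06,0.04,0.49,-0.03],[0.06,0.04,0.49,-0.03],[0.06,0.04,0.49,-0.03],[0.06,0.04,0.49,-0.03]]
```

```bash
python3 -m pendant '[[[0.09,0.03,0.5,-0.04],[0.09,0.03,0.5,-0.04],[0.08,0.03,0.5,-0.04],[0.08,0.03,0.5,-0.04],[0.08,0.03,0.5,-0.03],[0.08,0.02,0.5,-0.03],[0.06,0.02,0.5,-0.03],[0.06,0.02,0.5,-0.03],[0.05,0.02,0.5,-0.03],[0,0,0,0]]]'
python3 - <<'E'
from bench import *
import pickle
from h import *
s=sense();im=snapshot('wrist');cv2.imwrite('pics/w3.png',im[:,:,::-1]);pickle.dump(s,open('w3.pkl','wb'));print(s['tool_pos'],s['tcp_rot'],s['qd'].round(1))
print(R.from_euler('xyz',s['tcp_rot'],degrees=True).as_matrix()[:,2])
E
```

```text
time: 6.08
tool_pos: [404.0, 281.5, 90.3]
tcp_rot: [-178.9, -0.6, 99.3]
ft_force: [-0.9, -0.0, -0.1]
finger_gap: 85.0
[404.0246359  281.46109425  90.27036055] [-178.89369148   -0.55624797   99.28570009] [ 0.1  0.  -0.7 -0.1  1.   0.1]
[-0.02062072  0.00646379 -0.99976648]
```

View pics/w3.png

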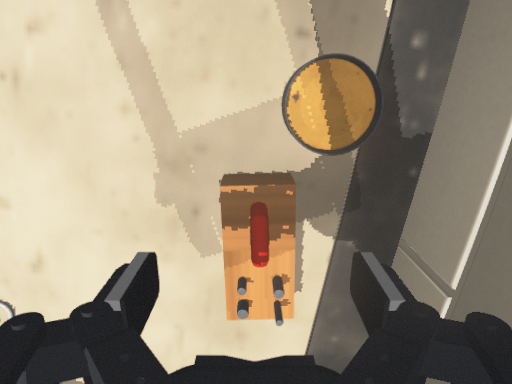

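```bash
python3 - <<'E'
from bench import *
from h import *
import pickle
s=pickle.load(open('w3.pkl','rb'));c=wristcal(calibration('wrist'),s)
im=cv2.imread('pics/w3.png');hsv=cv2.cvtColor(im,cv2.COLOR_BGR2HSV)
m=((hsv[...,0]<6)|(hsv[...,0]>174))&(hsv[...,1]>170);m[:,:230]=0;m[:,290:]=0
ys,xs=np.nonzero(m);print(xs.min(),xs.max(),ys.min(),ys.max(),cv2.minAreaRect(np.c_[xs,ys].astype(np.float32)))
for a in [(258,203),(261,266),(251,235),(269,235)]: print(plane(c,a,69.5).round(1))
print(proj(c,[s['tool_pos'],s['tool_pos']-[0,0,20]]), proj(c,[[407,282.3,69.5]]))
for a in [(220,183),(295,181),(228,319),(294,317)]:print(plane(c,a,32).round(1))
crop(im[:,:,::-1],200,150,120,120,5,'pics/w3c.png')
E
```

```text
251 267 208 266 ((259.0, 237.0), (58.0, 16.0), 90.0)
[383.4 280.5  69.5]
[419.3 288.2  69.5]
[401.8 279.8  69.5]
[400.3 289.3  69.5]
[[253.75139765 257.57954678]
 [253.45581602 239.85917802]] [[254.09265514 244.45264713]]
[386.4 257.6  32. ]
[377.7 303.8  32. ]
[485.8 276.5  32. ]
[476.8 323.1  32. ]
```

View pics/w3c.png

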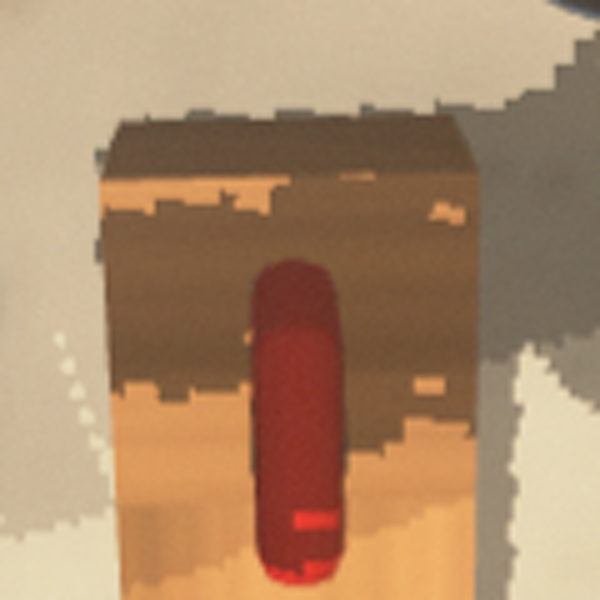

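```bash
python3 -m pendant '[[[0.02,0.02,0.28,-0.03],[0.02,0.02,0.28,-0.03],[0.02,0.02,0.28,-0.03],[0.02,0.02,0.28,-0.03],[0.02,0.02,0.28,-0.03],[0.01,0.02,0.28,-0.03],[0.01,0.02,0.28,-0.03],[0.01,0.01,0.28,-0.03],[0,0.01,0.28,-0.03],[0,0,0,0]]]'
python3 plan.py 406 284.5 40 100.5 10
python3 - <<'E'
from bench import *
import pickle
from h import *
s=sense();im=snapshot('wrist');cv2.imwrite('pics/w4.png',im[:,:,::-1]);pickle.dump(s,open('w4.pkl','wb'))
E
```

```text
time: 6.97
tool_pos: [407.8, 286.3, 37.5]
tcp_rot: [-179.1, -0.7, 100.7]
ft_force: [-0.8, 0.0, 0.1]
finger_gap: 85.2
6.9667 [407.8 286.3  37.5] [-179.1   -0.7  100.7] [-0.8  0.   0.1] 85.2 [ 29.   3. 111.   1.  66. -73.]
max 0.01
[[-0.01,-0.01,-0.01,0.0],[-0.01,-0.01,-0.01,0.0],[-0.01,-0.01,-0.01,0.0],[-0.01,-0.01,-0.01,0.0],[-0.01,-0.01,-0.01,0.0],[-0.01,-0.01,-0.01,0.0],[-0.01,-0.01,-0.01,0.0],[-0.01,-0.01,-0.01,0.0],[-0.01,-0.01,-0.01,0.0],[-0.01,-0.01,-0.01,0.0]]
```

View pics/w4.png

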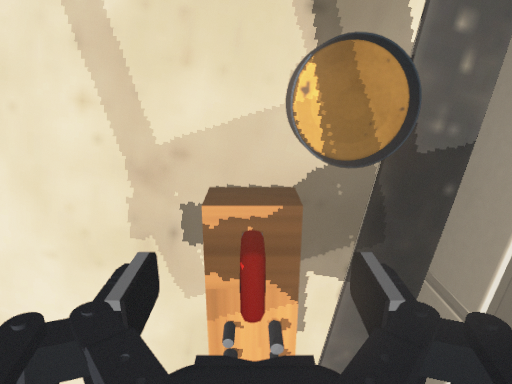

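```bash
python3 -m pendant '[[[0,-0.1,-0.05,0],[0,0,0,0],[0,0,0,0],[0,0,0,0],[0,0,0,0],[0,0,0,0],[0,0,0,0],[0,0,0,0],[0,0,0,0],[0,0,0,0]]]' -1 60
python3 -m pendant '[[[0,0,0,0],[0,0,0,0],[0,0,-0.05,0],[0,0,-0.1,0],[0,0,-0.1,0],[0,0,-0.1,0],[0,0,-0.1,0],[0,0,-0.1,0],[0,0,-0.1,0],[0,0,0,0]]]'
python3 - <<'E'
from bench import *
import pickle
from h import *
s=sense();im=snapshot('wrist');cv2.imwrite('pics/w5.png',im[:,:,::-1]);pickle.dump(s,open('w5.pkl','wb'))
E
```

```text
time: 7.85
tool_pos: [406.9, 286.2, 40.7]
tcp_rot: [-179.3, -0.7, 100.6]
ft_force: [-0.3, -1.1, -0.2]
finger_gap: 9.0
time: 8.68
tool_pos: [407.0, 286.2, 55.1]
tcp_rot: [-179.3, -0.7, 100.7]
ft_force: [0.1, 0.0, -0.3]
finger_gap: 9.2
```

View pics/w5.png

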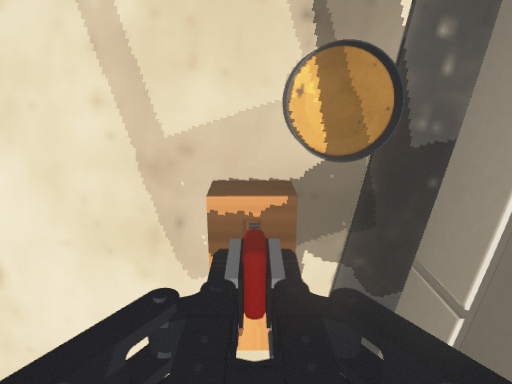

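```bash
python3 -m pendant '[[[0,0,-0.6,0],[0,0,-0.9,0],[0,0,-0.9,0],[-0.3,0.2,-0.9,0.3],[-0.6,0.5,-0.9,0.3],[-0.8,0.6,-0.9,0.3],[-0.8,0.6,-0.9,0.3],[-0.8,0.6,-0.9,0.3],[-0.8,0.6,-0.9,0.3],[-0.8,0.6,-0.9,0.3]]]'
python3 plan.py 622 -22 320 79.5 20
```

```text
time: 9.57
tool_pos: [490.6, 193.1, 236.4]
tcp_rot: [-178.8, -0.5, 91.0]
ft_force: [-0.5, 1.3, 0.1]
finger_gap: 8.9
9.5667 [490.6 193.1 236.4] [-178.8   -0.5   91. ] [-0.5  1.3  0.1] 8.9 [ 15.  -3.  95.   1.  89. -76.]
max 0.54
[[-0.54,0.32,-0.21,0.13],[-0.54,0.32,-0.21,0.13],[-0.54,0.33,-0.21,0.13],[-0.53,0.34,-0.21,0.13],[-0.53,0.34,-0.21,0.13],[-0.53,0.35,-0.21,0.13],[-0.52,0.35,-0.21,0.13],[-0.52,0.36,-0.21,0.13],[-0.52,0.36,-0.21,0.13],[-0.51,0.37,-0.21,0.13]]
[[-0.51,0.37,-0.21,0.13],[-0.51,0.38,-0.21,0.13],[-0.5,0.38,-0.21,0.13],[-0.5,0.39,-0.21,0.13],[-0.49,0.39,-0.21,0.13],[-0.49,0.4,-0.21,0.13],[-0.49,0.4,-0.21,0.13],[-0.48,0.41,-0.21,0.13],[-0.48,0.41,-0.21,0.13],[-0.47,0.42,-0.21,0.13]]
```

```bash
python3 -m pendant '[[[-0.54,0.32,-0.35,0.13],[-0.54,0.32,-0.35,0.13],[-0.54,0.33,-0.35,0.13],[-0.53,0.34,-0.35,0.13],[-0.53,0.34,-0.35,0.13],[-0.53,0.35,-0.35,0.13],[-0.52,0.35,-0.35,0.13],[-0.52,0.36,-0.35,0.13],[-0.52,0.36,-0.35,0.13],[-0.51,0.37,-0.35,0.13]]]'
python3 -m pendant '[[[-0.51,0.37,-0.05,0.13],[-0.51,0.38,-0.05,0.13],[-0.5,0.38,-0.05,0.13],[-0.5,0.39,-0.05,0.13],[-0.49,0.39,-0.05,0.13],[-0.49,0.4,-0.05,0.13],[-0.49,0.4,-0.05,0.13],[-0.48,0.41,0,0.13],[-0.48,0.41,0,0.13],[0,0,0,0]]]'
python3 plan.py 623 -22 285 79.5 10
python3 - <<'E'
from bench import *
import pickle
from h import *
s=sense();im=snapshot('wrist');cv2.imwrite('pics/w6.png',im[:,:,::-1]);pickle.dump(s,open('w6.pkl','wb'))
crop(im,180,160,150,120,5,'pics/w6c.png')
E
```

```text
time: 10.4
tool_pos: [562.6, 75.6, 313.3]
tcp_rot: [-178.9, -0.5, 84.6]
ft_force: [-0.6, -0.7, -0.7]
finger_gap: 9.3
time: 11.23
tool_pos: [626.6, -36.0, 317.0]
tcp_rot: [-178.7, -0.3, 78.5]
ft_force: [-0.4, 0.5, -0.9]
finger_gap: 9.2
11.2333 [626.6 -36.  317. ] [-178.7   -0.3   78.5] [-0.4  0.5 -0.9] 9.2 [ -8.  12.  71.   0.  98. -87.]
max 0.16
[[0.06,-0.03,0.16,-0.02],[0.06,-0.03,0.16,-0.02],[0.06,-0.03,0.16,-0.02],[0.06,-0.03,0.16,-0.02],[0.07,-0.03,0.16,-0.02],[0.07,-0.03,0.16,-0.02],[0.07,-0.03,0.16,-0.02],[0.07,-0.03,0.16,-0.02],[0.07,-0.03,0.16,-0.02],[0.07,-0.03,0.16,-0.02]]
```

View pics/w6c.png

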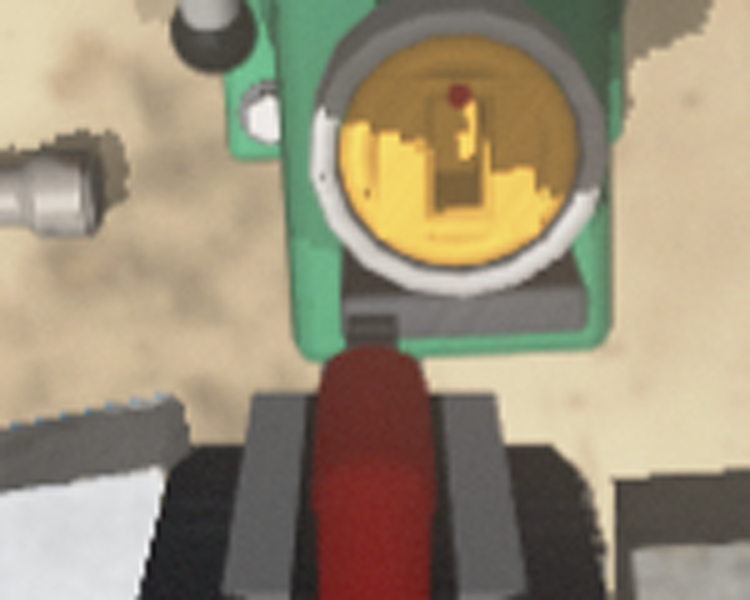

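```bash
cat > tl.py <<'E'
from bench import *
from h import *
import pickle
def toolxyz(P,s):
    return R.from_euler('xyz',s['tcp_rot'],degrees=True).as_matrix().T@(np.array(P)-s['tool_pos'])
def onz(c,uv,zt): # pixel to tool coords at tool depth zt
    H=np.array(c['hand_eye']);n=cv2.undistortPoints(np.array([[uv]],float),c['mtx'],np.array(c['D']))[0,0]
    d=H[:3,:3]@[n[0],n[1],1];return H[:3,3]+d*(zt-H[2,3])/d[2]
E
python3 - <<'E'
from tl import *
s=pickle.load(open('w6.pkl','rb'));C=calibration('wrist');c=wristcal(C,s)
q=lambda u,v:(180+(u+.5)/5-.5,160+(v+.5)/5-.5)
for a in [(459,152),(459,95),(457,212),(432,150),(485,150),(460,150)]:
    P=plane(c,q(*a),224);print(a,P.round(1),toolxyz(P,s).round(1))
print('tip near',onz(C,q(372,313),29.2), 'head top near',onz(C,q(372,460),-28.8))
s1=pickle.load(open('w1.pkl','rb'));c1=wristcal(C,s1)
print(tri([ray(c,q(459,152)),ray(c1,(200+29.2-.5,185+30-.5))]))
im=snapshot('scene');cv2.imwrite('pics/s6.png',im[:,:,::-1]);crop(im,160,80,120,120,5,'pics/s6c.png')
im=snapshot('side');cv2.imwrite('pics/d6.png',im[:,:,::-1]);crop(im,250,110,100,110,5,'pics/d6c.png')
E
```

```text
(459, 152) [622.6 -21.9 224. ] [12.5 -4.6 93.2]
(459, 95) [614.1 -20.3 224. ] [ 12.4 -13.2  93.4]
(457, 212) [631.7 -23.9 224. ] [12.3  4.8 93. ]
(432, 150) [621.5 -25.8 224. ] [ 8.5 -4.9 93.2]
(485, 150) [623.1 -18.1 224. ] [16.3 -4.9 93.2]
(460, 150) [622.4 -21.7 224. ] [12.6 -4.9 93.2]
tip near [-0.30178711 -5.9668235  29.2       ] head top near [ -0.24634875 -18.49785189 -28.8       ]
(array([621.4649352 , -22.06272256, 227.22655287]), [np.float64(0.25894524790021156), np.float64(0.2589452479002076)])
```

View pics/s6c.png

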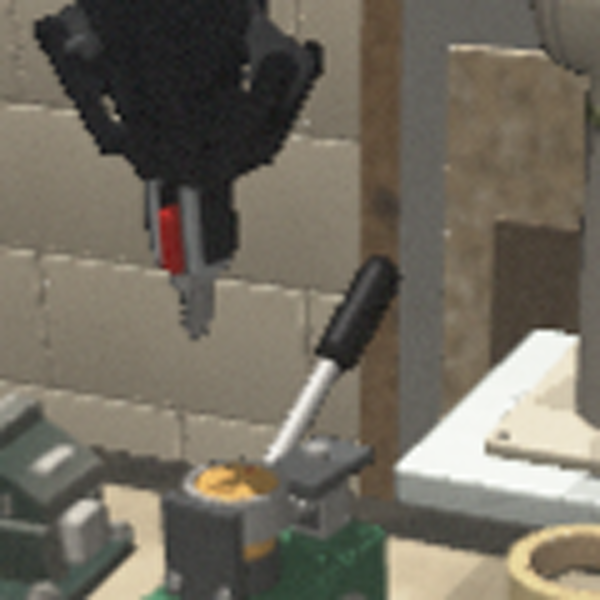

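View pics/d6c.png

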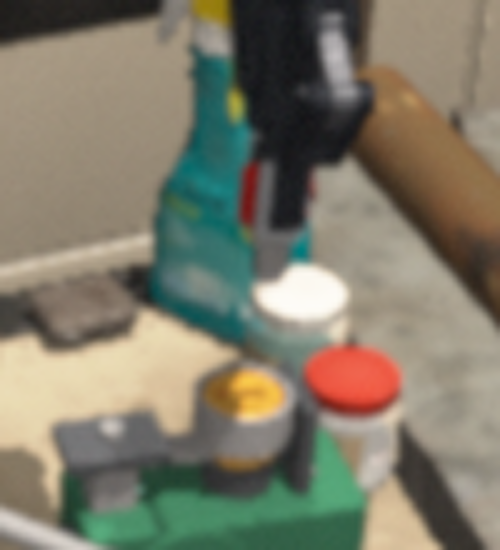

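```bash
python3 - <<'E'
from tl import *
A=calibration('scene');B=calibration('side');s=pickle.load(open('w6.pkl','rb'))
a=lambda u,v:(160+(u+.5)/5-.5,80+(v+.5)/5-.5); b=lambda u,v:(250+(u+.5)/5-.5,110+(v+.5)/5-.5)
t,e=tri([ray(A,a(196,334)),ray(B,b(268,280))]);print('tip',t,e,toolxyz(t,s))
l,e=tri([ray(A,a(236,483)),ray(B,b(246,394))]);print('lock',l,e,toolxyz(l,s))
M=R.from_euler('xyz',s['tcp_rot'],degrees=True).as_matrix()
print('wrist tip world',M@[-.3,.7,29.2]+s['tool_pos'])
E
```

```text
tip [625.81186258 -35.3388428  289.51000972] [np.float64(1.5083550549177904), np.float64(1.5083550549177671)] [ 0.30678426 -0.29440717 27.52237286]
lock [625.58466367 -22.39942122 222.57078681] [np.float64(0.11241788752576423), np.float64(0.11241788752585438)] [12.59957489 -1.53699988 94.57222801]
wrist tip world [626.6282218  -36.11560067 287.80658069]
```

```bash
python3 -m pendant '[[[0.07,-0.02,0.3,0],[0.07,-0.02,0.3,0],[0.07,-0.02,0.3,0],[0.07,-0.02,0.3,0],[0.07,-0.02,0.3,0],[0.07,-0.02,0.3,0],[0.07,-0.02,0.3,0],[0.07,-0.02,0.3,0],[0.06,-0.02,0.25,0],[0,0,0,0]]]'
cat > look.py <<'E'
from tl import *
import sys
n=sys.argv[1]
s=sense();im=snapshot('wrist');cv2.imwrite(f'pics/w{n}.png',im[:,:,::-1]);pickle.dump(s,open(f'w{n}.pkl','wb'))
crop(im,200,150,110,100,6,f'pics/w{n}c.png')
a=snapshot('scene');b=snapshot('side');cv2.imwrite(f'pics/s{n}.png',a[:,:,::-1]);cv2.imwrite(f'pics/d{n}.png',b[:,:,::-1])
ca=cv2.resize(a[120:200,170:240],None,fx=5.7,fy=5.7,interpolation=cv2.INTER_CUBIC);cb=cv2.resize(b[140:220,265:335],None,fx=5.7,fy=5.7,interpolation=cv2.INTER_CUBIC)
cv2.imwrite(f'pics/sd{n}.png',np.hstack([ca,cb])[:,:,::-1])
print(s['time'],s['tool_pos'],s['tcp_rot'],s['qd'].round(1))
E
python3 look.py 7
```

```text
time: 12.22
tool_pos: [621.5, -14.4, 258.2]
tcp_rot: [-178.6, -0.4, 78.9]
ft_force: [-0.2, 0.5, -0.1]
finger_gap: 9.1
12.2167 [621.51568877 -14.38057137 258.20913399] [-178.55760326   -0.40373936   78.93972006] [ 0.  -0.1 -0.  -0.1  0.2 -0. ]
```

View pics/w7c.png

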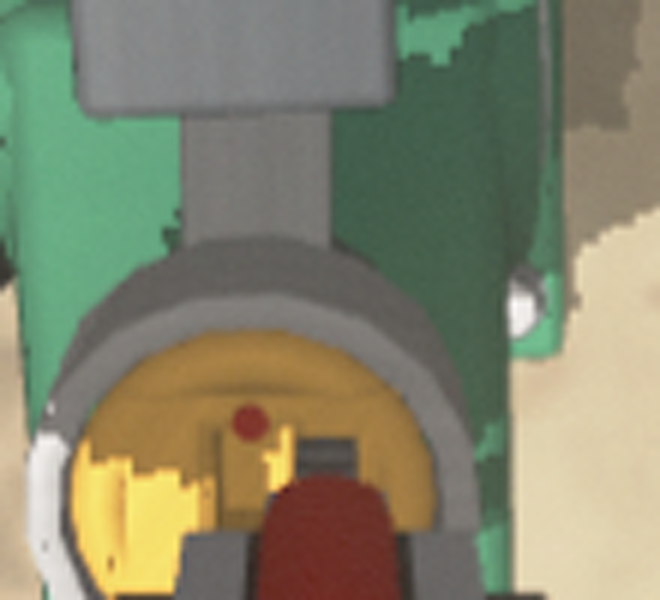

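View pics/sd7.png

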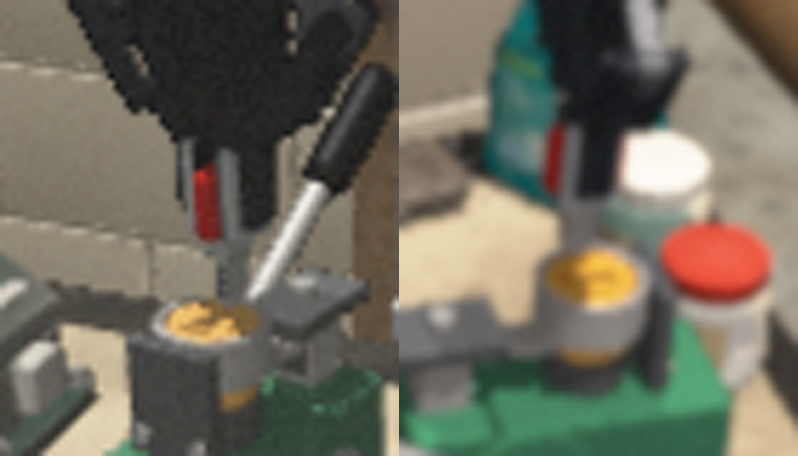

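```bash
python3 - <<'E'
from tl import *
s=pickle.load(open('w7.pkl','rb'));C=calibration('wrist');c=wristcal(C,s)
q=lambda u,v:(200+(u+.5)/6-.5,150+(v+.5)/6-.5)
for n,a in [('dot',(249,422)),('slotL',(217,470)),('slotR',(290,470)),('ring top',(248,300)),('ringL outer',(30,480)),('ringR',(478,480))]:
    P=plane(c,q(*a),224);print(n,P.round(1),toolxyz(P,s).round(1))
print('tip near',onz(C,q(327,438),29.2))
E
```

```text
dot [614.1 -20.5 224. ] [-7.7 -5.2 34.3]
slotL [618.4 -24.5 224. ] [-10.8  -0.3  34.2]
slotR [619.7 -17.7 224. ] [-3.8 -0.3 34.2]
ring top [602.2 -18.1 224. ] [ -7.6 -17.4  34.6]
ringL outer [615.9 -42.3 224. ] [-28.8   0.7  34. ]
ringR [ 6.242e+02 -1.000e-01  2.240e+02] [14.3  0.8 34.3]
tip near [-0.24810841 -5.7368197  29.2       ]
```

```bash
python3 -m pendant '[[[-0.06,0.03,0,0],[-0.06,0.03,0,0],[-0.06,0.03,0,0],[-0.06,0.03,0,0],[-0.06,0.03,0,0],[-0.06,0.02,0,0],[0,0,0,0],[0,0,0,0],[0,0,0,0],[0,0,0,0]]]'
python3 look.py 8
python3 - <<'E'
from tl import *
s=pickle.load(open('w7.pkl','rb'));t=pickle.load(open('w8.pkl','rb'));print(toolxyz(t['tool_pos'],s))
E
```

```text
time: 13.2
tool_pos: [625.8, -24.6, 262.8]
tcp_rot: [-178.9, -0.4, 78.9]
ft_force: [0.2, -1.1, -0.9]
finger_gap: 9.3
13.2 [625.7807873  -24.56188038 262.76632543] [-178.94613457   -0.41500089   78.85152789] [-0.  -0.1  0.1  0.  -0.   0.1]
[-9.14163666  6.02079433 -4.7747908 ]
```

View pics/w8c.png

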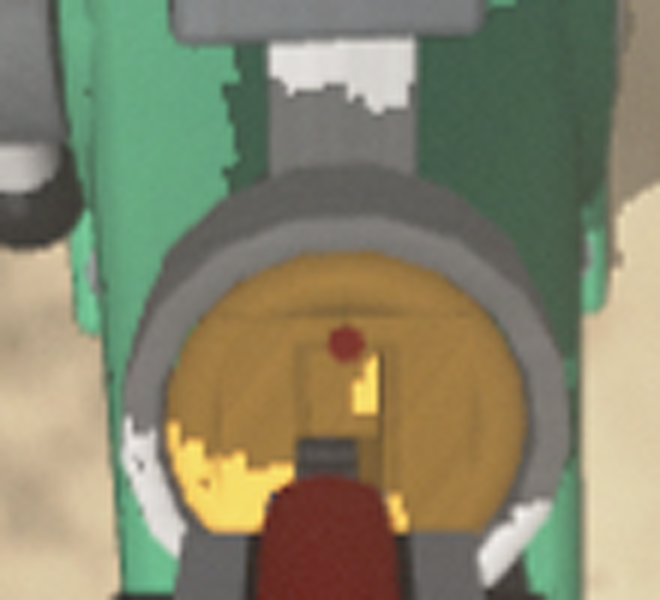

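View pics/sd8.png

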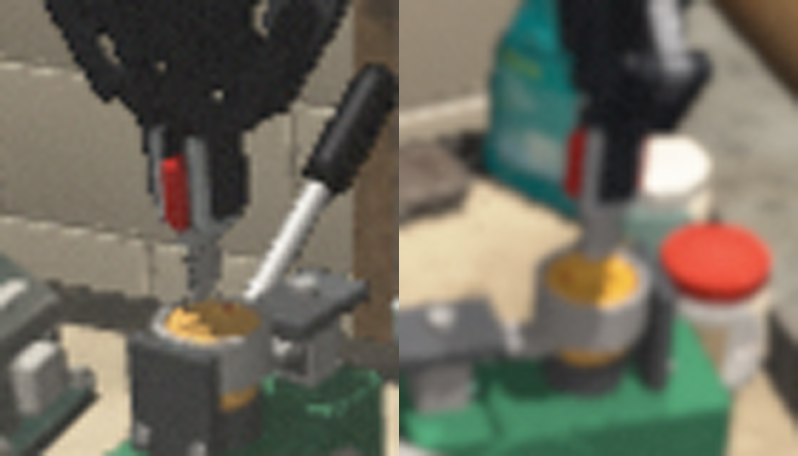

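```bash
python3 - <<'E'
from tl import *
s=pickle.load(open('w8.pkl','rb'));C=calibration('wrist');c=wristcal(C,s)
q=lambda u,v:(200+(u+.5)/6-.5,150+(v+.5)/6-.5)
for n,a in [('dot',(345,344)),('slotL',(302,400)),('slotR',(382,400)),('ring top',(345,215)),('ringL outer',(122,420)),('ringR',(568,420)),('top end',(344,342))]:
    P=plane(c,q(*a),224);print(n,P.round(1),toolxyz(P,s).round(1))
print('tip near',onz(C,q(327,438),29.2))
E
```

```text
dot [614.3 -20.5 224. ] [  1.5 -11.4  39. ]
slotL [619.1 -25.7 224. ] [-2.7 -5.6 38.9]
slotR [620.6 -18.1 224. ] [ 5.1 -5.6 38.9]
ring top [601.6 -18.  224. ] [  1.4 -24.3  39.2]
ringL outer [617.7 -43.3 224. ] [-20.2  -3.6  38.7]
ringR [ 6.262e+02 -6.000e-01  2.240e+02] [23.3 -3.5 39. ]
top end [614.  -20.6 224. ] [  1.4 -11.6  39. ]
tip near [-0.24920586 -5.7350174  29.2       ]
```

```bash
python3 -m pendant '[[[0.03,-0.04,0.05,0],[0.03,-0.04,0.06,0],[0.01,-0.03,0.06,0],[0,-0.02,0.06,0],[0,0,0.05,0],[0,0,0,0],[0,0,0,0],[0,0,0,0],[0,0,0,0],[0,0,0,0]]]'
python3 look.py 9
```

```text
time: 14.18
tool_pos: [622.9, -22.0, 256.3]
tcp_rot: [-178.9, -0.4, 78.9]
ft_force: [-0.7, 0.3, -0.2]
finger_gap: 9.2
14.1833 [622.91225519 -22.02772702 256.29688425] [-178.91498054   -0.41296133   78.87984376] [-0.  -0.  -0.1 -0.1  0.   0. ]
```

View pics/w9c.png

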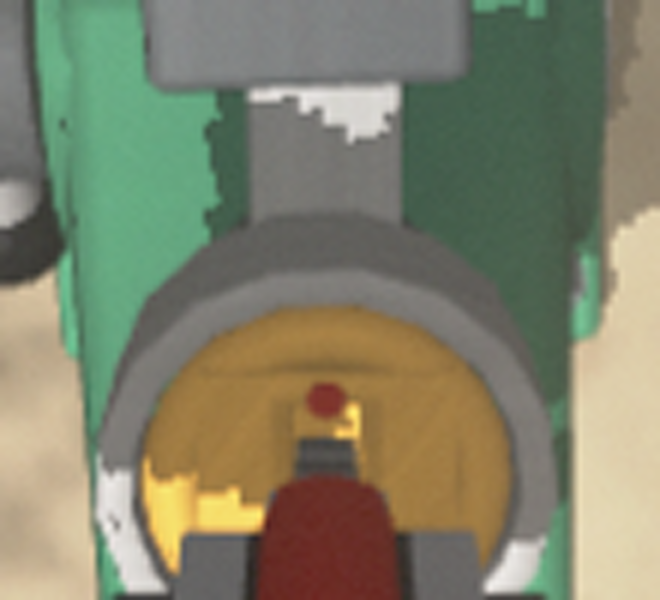

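View pics/sd9.png

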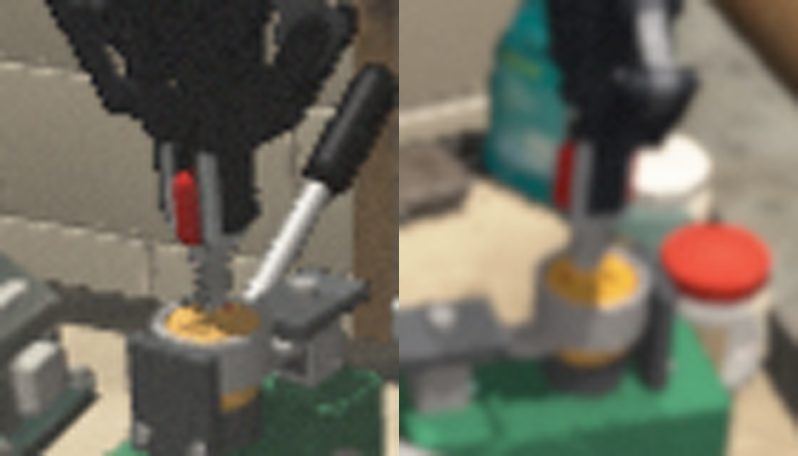

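```bash
python3 - <<'E'
from tl import *
s=pickle.load(open('w9.pkl','rb'));C=calibration('wrist');c=wristcal(C,s)
q=lambda u,v:(200+(u+.5)/6-.5,150+(v+.5)/6-.5)
for n,a in [('dot',(326,400)),('slotL',(287,430)),('slotR',(362,430)),('ring top',(328,270)),('ringL outer',(98,480)),('ringR',(555,480))]:
    P=plane(c,q(*a),224);print(n,P.round(1),toolxyz(P,s).round(1))
print('tip near',onz(C,q(327,440),29.2))
E
```

```text
dot [614.2 -20.4 224. ] [-0.3 -8.2 32.5]
slotL [616.5 -24.6 224. ] [-4.  -5.2 32.4]
slotR [617.9 -17.7 224. ] [ 3.  -5.2 32.4]
ring top [601.8 -17.8 224. ] [ -0.2 -21.   32.7]
ringL outer [618.  -43.2 224. ] [-22.   -0.1  32.1]
ringR [ 6.265e+02 -6.000e-01  2.240e+02] [21.4 -0.  32.5]
tip near [-0.24877383 -5.53457273 29.2       ]
```

```bash
python3 -m pendant '[[[0,0,0.06,0],[0,0,0.06,0],[0,0.01,0.06,0],[0,0,0.06,0],[0,0.01,0.06,0],[0,0,0.06,0],[0,0,0.06,0],[0,0,0,0],[0,0,0,0],[0,0,0,0]]]'
python3 look.py 10
```

```text
time: 15.17
tool_pos: [623.5, -22.1, 247.0]
tcp_rot: [-178.9, -0.4, 78.9]
ft_force: [-0.2, -0.1, -0.1]
finger_gap: 8.9
15.1667 [623.45581228 -22.05529507 246.95537018] [-178.94724814   -0.41861669   78.88103568] [ 0.  -0.  -0.  -0.  -0.1 -0. ]
```

View pics/w10c.png

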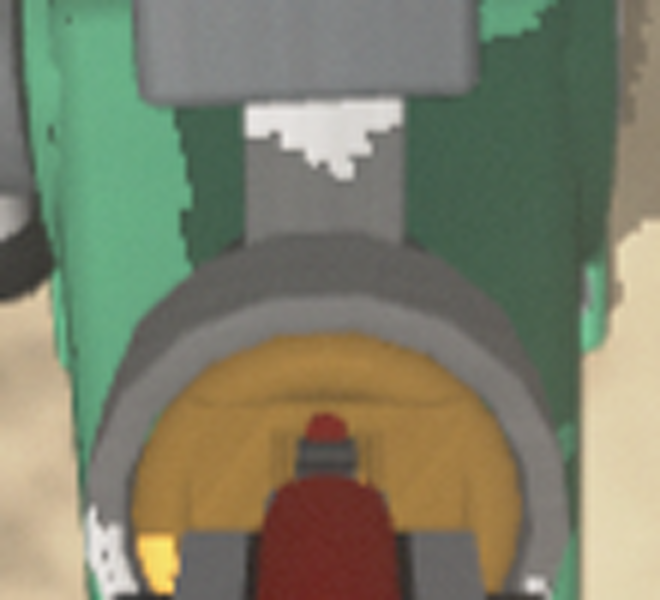

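View pics/sd10.png

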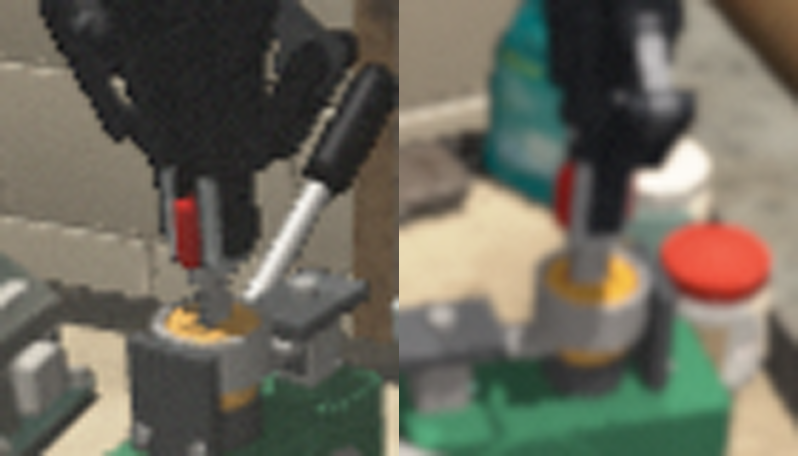

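```bash
python3 -m pendant '[[[0,0,0.06,0],[0,0,0.06,0],[0,0,0.06,0],[0,0,0.06,0],[0,0,0.06,0],[0,0,0.06,0],[0,0,0,0],[0,0,0,0],[0,0,0,0],[0,0,0,0]]]'
python3 look.py 11
```

```text
time: 16.15
tool_pos: [623.5, -22.0, 239.1]
tcp_rot: [-179.0, -0.4, 78.9]
ft_force: [1.3, -0.2, -0.6]
finger_gap: 9.3
16.15 [623.450018   -22.0373079  239.14898731] [-178.97506384   -0.41636425   78.87685205] [ 0.  -0.  -0.1  0.   0.   0. ]
```

View pics/w11c.png

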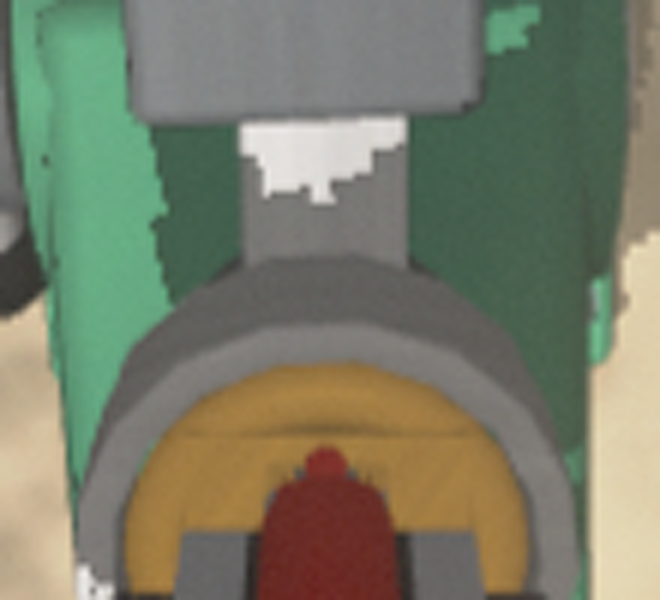

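View pics/sd11.png

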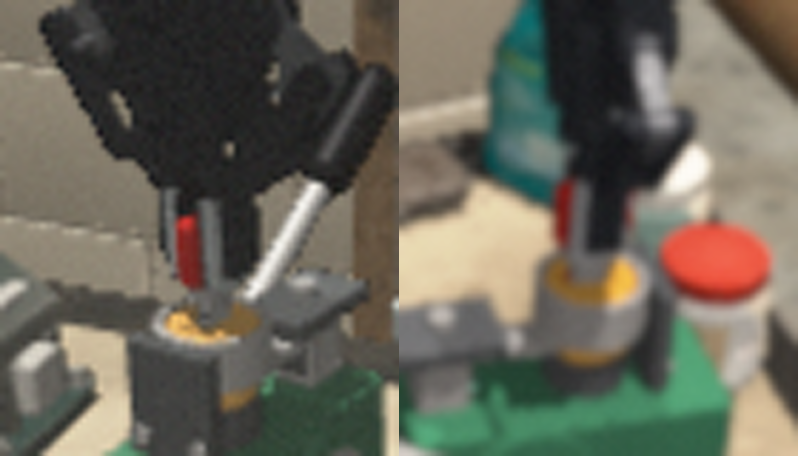

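```bash
python3 -m pendant '[[[0,0,0.06,0],[0,0,0.06,0],[0,0,0.06,0],[0,0,0.06,0],[0,0,0.05,0],[0,0,0.04,0],[0,0,0,0],[0,0,0,0],[0,0,0,0],[0,0,0,0]]]'
python3 -c "
from bench import *
s=sense();print(s['tool_pos'],s['ft_force'],s['wrist_torque'])"
```

```text
time: 17.13
tool_pos: [623.5, -21.9, 232.7]
tcp_rot: [-179.0, -0.4, 78.9]
ft_force: [0.7, -0.2, 0.3]
finger_gap: 8.9
[623.50841187 -21.93844603 232.66185873] [ 0.70317771 -0.2139948   0.31544054] [0.02473204 0.04213129 0.00581315]
```

No contact force yet, so I'll push on gently to the stop.

```bash
python3 -m pendant '[[[0,0,0.05,0],[0,0,0.05,0],[0,0,0.05,0],[0,0,0.05,0],[0,0,0.05,0],[0,0,0.05,0],[0,0,0.05,0],[0,0,0.05,0],[0,0,0.05,0],[0,0,0.05,0]]]'
python3 look.py 12; python3 -c "
from bench import *
s=sense();print(s['tool_pos'],s['ft_force'],s['wrist_torque'])"
```

```text
time: 17.97
tool_pos: [623.5, -22.0, 232.5]
tcp_rot: [-179.4, -0.4, 78.9]
ft_force: [-2.6, 0.3, 6.2]
finger_gap: 9.0
17.9667 [623.49292418 -21.96657461 232.51630497] [-179.35479395   -0.416664     78.89698832] [ 0.1 -0.3  0.5 -0.2 -0.4  0. ]
[623.51691103 -21.96596503 232.53511959] [-2.12224064  1.16160599  5.26369069] [0.07787767 0.61342056 0.0527414 ]
```

View pics/sd12.png

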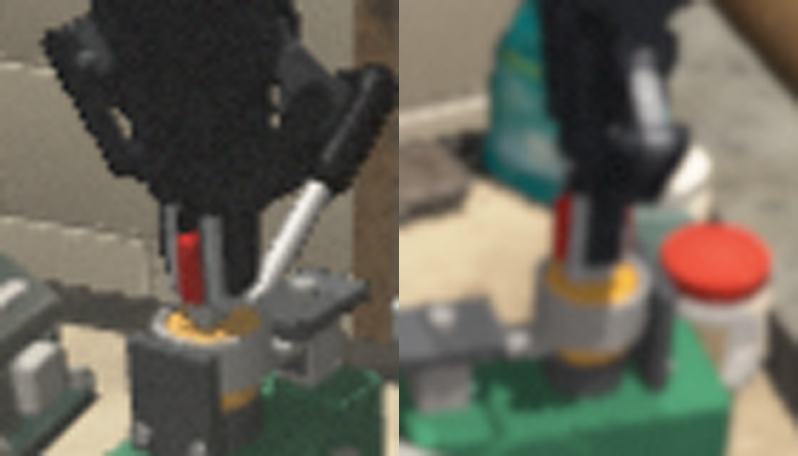

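```bash
python3 -m pendant '[[[0,0,0.05,0.3],[0,0,0.05,0.6],[0,0,0.04,0.6],[0,0,0.04,0.6],[0,0,0.03,0.6],[0,0,0.03,0.6],[0,0,0.03,0.6],[0,0,0.03,0.6],[0,0,0.03,0.6],[0,0,0.03,0.6]]]'
python3 -c "
from bench import *
s=sense();print(s['tool_pos'],s['ft_force'],s['wrist_torque'],s['joint_pos'].round(0))"
```

```text
time: 18.95
tool_pos: [624.4, -22.0, 232.6]
tcp_rot: [-179.6, -0.3, 51.7]
ft_force: [-2.5, 0.6, 4.6]
finger_gap: 8.9
[624.44787248 -22.04856998 232.55237249] [-2.48490888  0.5547522   4.63621128] [0.00558818 0.30067828 0.02539108] [ -7.  11.  81.   0.  88. -59.]
```

```bash
python3 -m pendant '[[[0,0,0.02,0.6],[0,0,0.02,0.6],[0,0,0.02,0.6],[0,0,0.02,0.6],[0,0,0.02,0.6],[0,0,0.02,0.6],[0,0,0.02,0.6],[0,0,0.02,0.6],[0,0,0.02,0.6],[0,0,0.02,0.6]]]'
python3 -m pendant '[[[0,0,0.02,0.6],[0,0,0.02,0.6],[0,0,0.02,0.5],[0,0,0.02,0.4],[0,0,0.02,0.4],[0,0,0.02,0.4],[0,0,0.02,0.4],[0,0,0.02,0.4],[0,0,0.02,0.4],[0,0,0.02,0.4]]]'
python3 -c "
from bench import *
s=sense();print(s['tool_pos'],s['ft_force'],s['wrist_torque'],s['joint_pos'].round(0))"
```

```text
time: 19.78
tool_pos: [624.6, -22.0, 232.6]
tcp_rot: [-179.6, -0.2, 22.8]
ft_force: [-2.0, -0.4, 2.4]
finger_gap: 8.8
time: 20.62
tool_pos: [624.8, -22.0, 232.6]
tcp_rot: [-179.6, -0.2, 1.0]
ft_force: [-1.1, 0.4, 3.7]
finger_gap: 8.9
[624.76765674 -21.97133842 232.59102549] [-1.08226376  0.40958075  3.68331279] [-0.01177881  0.25206763  0.04261068] [-7. 11. 81.  0. 88. -8.]
```

```bash
python3 -m pendant '[[[0,0,0.02,0.3],[0,0,0.02,0.3],[0,0,0.02,0.3],[0,0,0.02,0.3],[0,0,0.02,0.3],[0,0,0.02,0.3],[0,0,0.02,0.3],[0,0,0.02,0.3],[0,0,0.02,0.3],[0,0,0.02,0.3]]]'
python3 -c "
from bench import *
s=sense();print(s['tool_pos'],s['ft_force'],s['wrist_torque'],s['joint_pos'].round(0))"
```

```text
time: 21.45
tool_pos: [624.8, -21.9, 232.6]
tcp_rot: [-179.6, -0.2, -13.4]
ft_force: [-0.6, -0.6, 2.5]
finger_gap: 9.2
[624.80504182 -21.90437405 232.6104562 ] [-0.5916147  -0.62155883  2.49241507] [-0.00769734  0.24001227  0.37724134] [-7. 11. 81.  0. 88.  6.]
```

```bash
python3 look.py 13
```

```text
21.45 [624.80504182 -21.90437405 232.6104562 ] [-179.57383298   -0.19549446  -13.4068142 ] [ 0.1 -0.2  0.1 -0.1 -0.2 17. ]
```

View pics/w13.png

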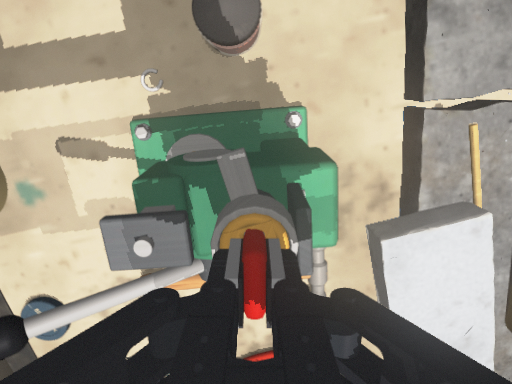

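View pics/sd13.png

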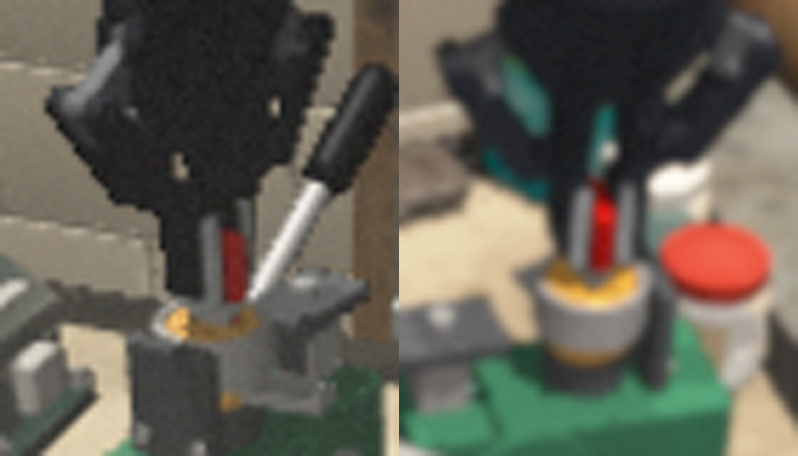

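```bash
python3 -m pendant '[[[0,0,0.02,0.3],[0,0,0.02,0.3],[0,0,0.02,0.3],[0,0,0.02,0.3],[0,0,0.02,0.2],[0,0,0.02,0.2],[0,0,0.02,0.1],[0,0,0,0],[0,0,0,0],[0,0,0,0]]]'
python3 -c "
from bench import *
s=sense();print(s['tool_pos'],s['ft_force'],s['wrist_torque'],s['joint_pos'].round(0))"; python3 look.py 14
```

```text
time: 22.43
tool_pos: [624.7, -21.5, 232.6]
tcp_rot: [-179.6, -0.2, -21.7]
ft_force: [-2.4, -0.9, 3.8]
finger_gap: 8.9
[624.74526283 -21.47166538 232.5838331 ] [-2.41442569 -0.90129974  3.75557284] [-0.07050238  0.29112472  0.77926394] [-7. 11. 81.  0. 87. 15.]
22.4333 [624.74526283 -21.47166538 232.5838331 ] [-179.55788465   -0.22259315  -21.68596772] [-0.1 -0.   0.1 -0.   0.   0.1]
```

View pics/w14.png

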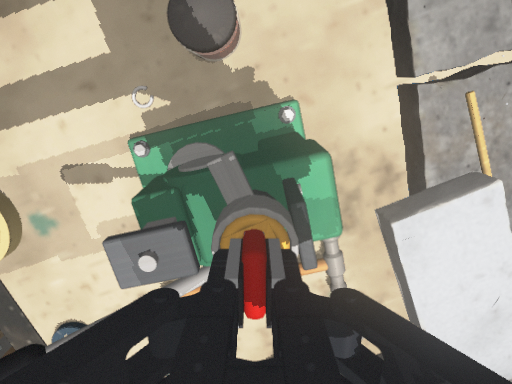

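```bash
python3 -m pendant '[[[0,0,0,-0.3],[0,0,0,-0.3],[0,0,0,0],[0,0,0,0],[0,0,0,0],[0,0,0,0],[0,0,0,0],[0,0,0,0],[0,0,0,0],[0,0,0,0]]]' -0.35
python3 -c "
from bench import *
s=sense();print(s['tool_pos'],s['ft_force'],s['wrist_torque'],s['finger_gap'])"; python3 look.py 15
```

```text
time: 23.42
tool_pos: [624.4, -21.6, 230.0]
tcp_rot: [-179.6, -0.1, -18.8]
ft_force: [0.3, -0.7, 0.1]
finger_gap: 28.0
[624.40426158 -21.55322035 229.95663331] [ 0.28699571 -0.70378378  0.10748901] [-0.01395468  0.01724742  0.01992552] 27.992136319816638
23.4167 [624.40426158 -21.55322035 229.95663331] [-1.79555398e+02 -1.03153169e-01 -1.88021238e+01] [-0.1  0.  -0.1 -0.  -0.   0. ]
```

View pics/w15.png

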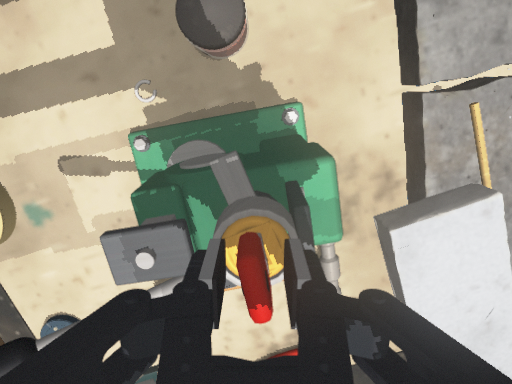

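```bash
python3 -m pendant '[[[0,0,-0.2,0],[0,0,-0.3,0],[0,0,-0.5,0],[0,0,-0.6,-0.3],[0,0,-0.7,-0.6],[0,0,-0.7,-0.8],[0,0,-0.5,-0.9],[0,0,-0.3,-0.9],[0,0,-0.1,-0.9],[0,0,0,-0.9]]]' 1
python3 plan.py 453 -42 320 81.6 15
```

```text
time: 24.4
tool_pos: [625.1, -22.3, 323.3]
tcp_rot: [-179.8, -0.7, 6.9]
ft_force: [-0.1, -0.2, -0.7]
finger_gap: 85.2
24.4 [625.1 -22.3 323.3] [-179.8   -0.7    6.9] [-0.1 -0.2 -0.7] 85.2 [ -7.  10.  73.   0.  96. -14.]
max 1.09
[[-0.58,-0.0,0.01,-1.09],[-0.57,-0.05,0.01,-1.09],[-0.57,-0.1,0.01,-1.09],[-0.56,-0.15,0.01,-1.09],[-0.54,-0.2,0.01,-1.09],[-0.52,-0.25,0.01,-1.09],[-0.5,-0.29,0.01,-1.09],[-0.47,-0.33,0.01,-1.09],[-0.44,-0.37,0.01,-1.09],[-0.41,-0.41,0.01,-1.09]]
[[-0.37,-0.44,0.01,-1.09],[-0.33,-0.47,0.01,-1.09],[-0.29,-0.5,0.01,-1.09],[-0.24,-0.52,0.01,-1.09],[-0.2,-0.54,0.01,-1.09]]
```

```bash
python3 plan.py 453 -42 320 81.6 18
```

```text
24.4 [625.1 -22.3 323.3] [-179.8   -0.7    6.9] [-0.1 -0.2 -0.7] 85.2 [ -7.  10.  73.   0.  96. -14.]
max 0.91
[[-0.48,-0.0,0.01,-0.91],[-0.48,-0.04,0.01,-0.91],[-0.48,-0.07,0.01,-0.91],[-0.47,-0.11,0.01,-0.91],[-0.46,-0.14,0.01,-0.91],[-0.45,-0.17,0.01,-0.91],[-0.44,-0.21,0.01,-0.91],[-0.42,-0.24,0.01,-0.91],[-0.4,-0.27,0.01,-0.91],[-0.38,-0.29,0.01,-0.91]]
[[-0.36,-0.32,0.01,-0.91],[-0.33,-0.35,0.01,-0.91],[-0.31,-0.37,0.01,-0.91],[-0.28,-0.39,0.01,-0.91],[-0.25,-0.41,0.01,-0.91],[-0.22,-0.43,0.01,-0.91],[-0.19,-0.44,0.01,-0.91],[-0.16,-0.45,0.01,-0.91]]
```

```bash
python3 -m pendant '[[[-0.48,0,0,-0.91],[-0.48,-0.04,0,-0.91],[-0.48,-0.07,0,-0.91],[-0.47,-0.11,0,-0.91],[-0.46,-0.14,0,-0.91],[-0.45,-0.17,0,-0.91],[-0.44,-0.21,0,-0.91],[-0.42,-0.24,0,-0.91],[-0.4,-0.27,0,-0.91],[-0.38,-0.29,0,-0.91]]]'
python3 plan.py 453 -42 320 81.6 7
```

```text
time: 25.23
tool_pos: [529.5, -36.3, 340.3]
tcp_rot: [178.7, -1.3, 51.6]
ft_force: [-0.1, 0.6, -0.1]
finger_gap: 85.2
25.2333 [529.5 -36.3 340.3] [178.7  -1.3  51.6] [-0.1  0.6 -0.1] 85.2 [-10.  -6.  88.   0.  97. -61.]
max 0.93
[[-0.37,-0.4,0.14,-0.93],[-0.34,-0.43,0.14,-0.93],[-0.31,-0.45,0.14,-0.93],[-0.27,-0.48,0.14,-0.93],[-0.24,-0.49,0.14,-0.93],[-0.2,-0.51,0.14,-0.93],[-0.16,-0.52,0.14,-0.93]]
```

```bash
python3 -m pendant '[[[-0.36,-0.4,0.14,-0.8],[-0.33,-0.43,0.14,-0.8],[-0.3,-0.45,0.14,-0.8],[-0.27,-0.48,0.14,-0.8],[-0.24,-0.45,0.14,-0.8],[-0.18,-0.4,0.14,-0.8],[-0.12,-0.25,0.1,-0.7],[-0.05,-0.15,0.05,-0.5],[0,0,0,-0.2],[0,0,0,0]]]'
python3 plan.py 453 -42 219 81.6 10;python3 look.py 16
```

```text
time: 26.07
tool_pos: [456.8, -43.0, 335.7]
tcp_rot: [176.9, -0.3, 82.5]
ft_force: [-0.1, 1.0, -0.2]
finger_gap: 85.3
26.0667 [456.8 -43.  335.7] [176.9  -0.3  82.5] [-0.1  1.  -0.2] 85.3 [-12. -19.  99.   1.  97. -95.]
max 0.58
[[0.0,-0.02,0.58,0.02],[0.0,-0.02,0.58,0.02],[0.0,-0.02,0.58,0.02],[0.0,-0.02,0.58,0.02],[0.0,-0.02,0.58,0.02],[0.0,-0.02,0.58,0.02],[0.0,-0.02,0.58,0.02],[0.0,-0.02,0.58,0.02],[0.0,-0.02,0.58,0.02],[0.0,-0.02,0.58,0.02]]
26.0667 [456.83325283 -42.96054751 335.74170738] [176.90923403  -0.31063662  82.49303108] [-0.1 -1.1 -0.7  0.   0.7  0. ]
```

View pics/w16.png

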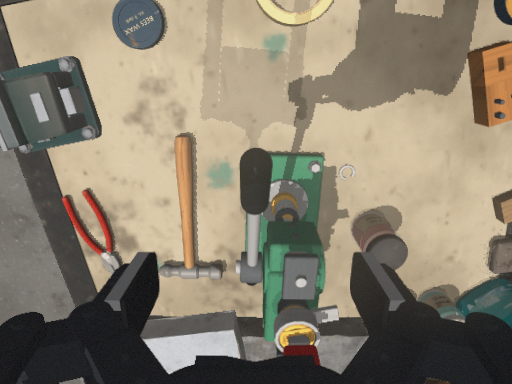

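```bash
python3 -m pendant '[[[0,-0.05,0.3,0],[0,-0.06,0.6,0.02],[0,-0.06,0.6,0.02],[0,-0.06,0.6,0.02],[0,-0.06,0.6,0.02],[0,-0.06,0.6,0.02],[0,-0.06,0.6,0.02],[0,-0.05,0.6,0.02],[0,-0.04,0.4,0],[0,-0.02,0.2,0]]]'
python3 -m pendant '[[[0,0,0,0],[0,0,0,0],[0,0,0,0],[0,0,0,0],[0,0,0,0],[0,0,0,0],[0,0,0,0],[0,0,0,0],[0,0,0,0],[0,0,0,0]]]'
python3 plan.py 453 -42 219 81.6 10;python3 look.py 17
```

```text
time: 27.05
tool_pos: [450.3, -40.8, 218.8]
tcp_rot: [177.3, -0.4, 81.6]
ft_force: [-0.4, -0.8, -0.3]
finger_gap: 85.3
time: 27.88
tool_pos: [451.7, -41.2, 221.0]
tcp_rot: [177.0, -0.4, 81.6]
ft_force: [-0.0, 0.2, -0.6]
finger_gap: 85.4
27.8833 [451.7 -41.2 221. ] [177.   -0.4  81.6] [-0.   0.2 -0.6] 85.4 [-12. -19. 111.   1.  85. -94.]
max 0.01
[[-0.0,0.01,0.01,-0.0],[-0.0,0.01,0.01,-0.0],[-0.0,0.01,0.01,-0.0],[-0.0,0.01,0.01,-0.0],[-0.0,0.01,0.01,-0.0],[-0.0,0.01,0.01,-0.0],[-0.0,0.01,0.01,-0.0],[-0.0,0.01,0.01,-0.0],[-0.0,0.01,0.01,-0.0],[-0.0,0.01,0.01,-0.0]]
27.8833 [451.7468049  -41.1886726  221.03360645] [177.04282242  -0.37615779  81.57273158] [-0.  -0.  -0.1 -0.   0.1 -0. ]
```

View pics/w17.png

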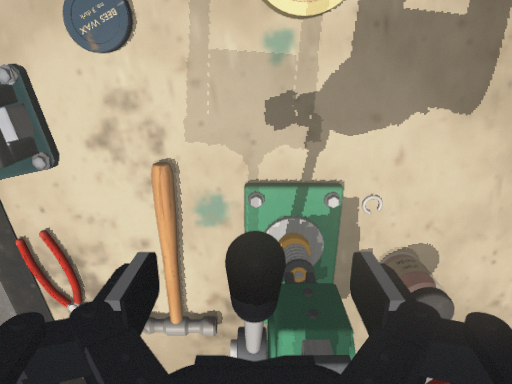

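```bash
python3 -m pendant '[[[0,0,0,0],[0,0,0,0],[0,0,0,0],[0,0,0,0],[0,0,0,0],[0,0,0,0],[0,0,0,0],[0,0,0,0],[0,0,0,0],[0,0,0,0]]]' -1 40
python3 -m pendant '[[[0,-0.1,0.14,0],[0,-0.1,0.14,0],[0,-0.1,0.14,0],[0,-0.1,0.14,0],[0,-0.09,0.15,0],[0,-0.09,0.15,0],[0,-0.09,0.15,0],[0,-0.08,0.15,0],[0,-0.08,0.15,0],[0,-0.08,0.15,0]]]'
python3 -c "
from bench import *
s=sense();print(s['tool_pos'],s['tcp_rot'],s['ft_force'],s['wrist_torque'],s['finger_gap'])"
```

```text
time: 28.87
tool_pos: [451.5, -41.0, 220.8]
tcp_rot: [177.1, -0.4, 81.6]
ft_force: [0.3, -0.2, 0.3]
finger_gap: 22.0
time: 29.7
tool_pos: [437.4, -38.9, 194.8]
tcp_rot: [176.4, -0.3, 81.6]
ft_force: [-1.0, 0.6, 4.6]
finger_gap: 22.1
[437.43220618 -38.89178749 194.80829356] [176.35019241  -0.34503499  81.56493053] [-1.0014394   0.6170852   4.55772259] [ 0.02309271 -0.19366797 -0.09728699] 22.061879416922345
```

```bash
python3 -m pendant '[[[0,-0.11,0.2,0],[0,-0.11,0.2,0],[0,-0.1,0.2,0],[0,-0.09,0.2,0],[0,-0.08,0.2,0],[0,-0.07,0.2,0],[0,-0.06,0.2,0],[0,-0.06,0.2,0],[0,-0.05,0.2,0],[0,-0.05,0.2,0]]]'
python3 -c "
from bench import *
s=sense();print(s['tool_pos'],s['tcp_rot'],s['ft_force'],s['wrist_torque'],s['finger_gap'])"
```

```text
time: 30.53
tool_pos: [425.1, -37.0, 153.6]
tcp_rot: [175.9, -0.3, 81.6]
ft_force: [-1.3, 0.3, 6.0]
finger_gap: 21.9
[425.12169201 -37.0119994  153.59244387] [175.93002976  -0.31491696  81.56400352] [-1.28010359  0.26880793  6.01057889] [ 0.02966882 -0.19861201 -0.08964622] 21.90786536877826
```

```bash
python3 -m pendant '[[[0,-0.04,0.2,0],[0,-0.04,0.2,0],[0,-0.03,0.2,0],[0,-0.03,0.2,0],[0,-0.03,0.2,0],[0,-0.02,0.18,0],[0,-0.02,0.15,0],[0,-0.01,0.12,0],[0,-0.01,0.08,0],[0,-0.01,0.05,0]]]'
python3 -c "
from bench import *
s=sense();print(s['tool_pos'],s['tcp_rot'],s['ft_force'],s['wrist_torque'],s['qd'].round(1))";python3 look.py 18
```

```text
time: 31.37
tool_pos: [422.9, -36.7, 121.7]
tcp_rot: [175.7, -0.3, 81.6]
ft_force: [-2.0, 0.0, 8.4]
finger_gap: 22.0
[422.9128686  -36.65751091 121.68167643] [175.65728707  -0.28879446  81.58154736] [-2.01685925e+00  7.26456777e-03  8.38162771e+00] [ 0.10610553 -0.07116236 -0.04887139] [-0.1  0.1  1.   0.1 -1.6 -0. ]
31.3667 [422.9128686  -36.65751091 121.68167643] [175.65728707  -0.28879446  81.58154736] [-0.1  0.1  1.   0.1 -1.6 -0. ]
```

View pics/d18.png

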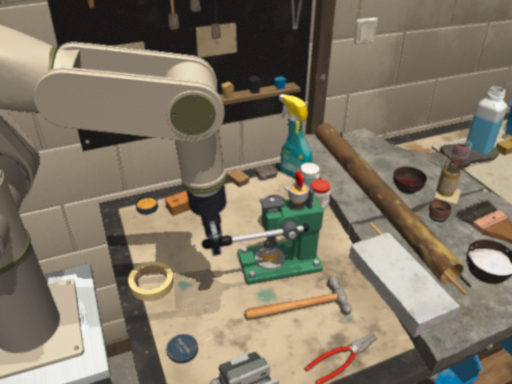

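View pics/w18.png

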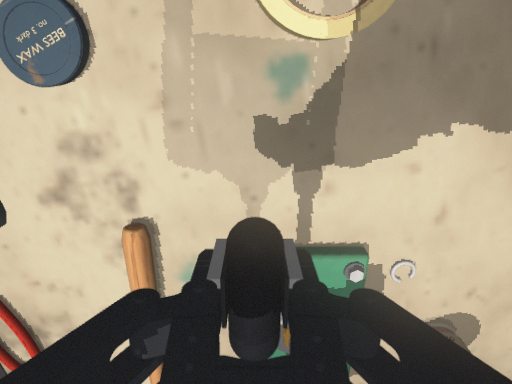

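```bash
python3 -m pendant '[[[0,-0.01,0.08,0],[0,-0.01,0.08,0],[0,0,0.08,0],[0,0,0.08,0],[0,0,0.08,0],[0,0,0.06,0],[0,0,0.06,0],[0,0,0.05,0],[0,0,0.05,0],[0,0,0.05,0]]]'
cat > kin.py <<'E'
from tl import *
s=sense();z=R.from_euler('xyz',s['tcp_rot'],degrees=True).as_matrix()[:,2];h=s['tool_pos']-18.7*z-np.array([587.7,-62.4,145])
a=np.arctan2(h[2],np.hypot(h[0],h[1]));print(s['time'],s['tool_pos'].round(1),s['tcp_rot'].round(1),s['ft_force'].round(2),s['qd'].round(1),'angle',a,'r',np.linalg.norm(h),'retainer',20*(.6-a)-4)
E
python3 kin.py
```

```text
time: 32.35
tool_pos: [423.7, -36.8, 110.5]
tcp_rot: [175.5, -0.3, 81.6]
ft_force: [-3.5, 0.9, 8.9]
finger_gap: 21.6
32.35 [423.7 -36.8 110.5] [175.5  -0.3  81.6] [-3.49  0.9   8.87] [-0.   0.6  0.7 -0.  -1.3 -0. ] angle -0.0942068766015528 r 168.21160377483798 retainer 9.884137532031055
```

```bash
python3 look.py 19; python3 kin.py; python3 - <<'E'
import cv2,numpy as np
r=lambda f,x,y,w,h,k:cv2.resize(cv2.imread(f)[y:y+h,x:x+w],None,fx=k,fy=k,interpolation=cv2.INTER_CUBIC)
cv2.imwrite('pics/cmp_s.png',np.hstack([r('pics/scene0.png',190,150,65,100,6),r('pics/s19.png',190,150,65,100,6)]))
cv2.imwrite('pics/cmp_d.png',np.hstack([r('pics/side0.png',240,180,65,100,6),r('pics/d19.png',240,180,65,100,6)]))
E
```

```text
32.35 [423.69921917 -36.79523568 110.53551714] [175.46385684  -0.26707251  81.60749311] [-0.   0.6  0.7 -0.  -1.3 -0. ]
32.5 [423.7 -36.8 110.5] [175.5  -0.3  81.6] [-2.7   0.85  8.76] [ 0.1  0.  -0.2 -0.   0.1  0. ] angle -0.09445485652055102 r 168.23787474148958 retainer 9.88909713041102
```

View pics/cmp_s.png

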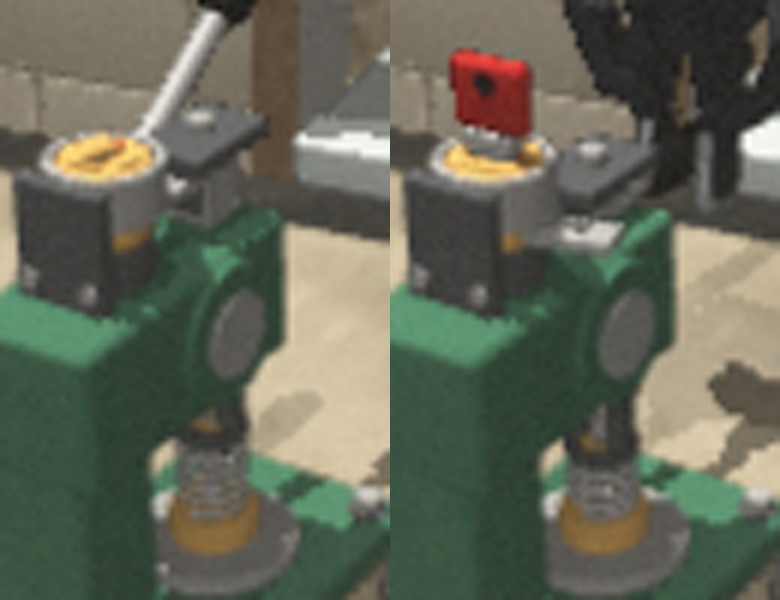

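View pics/cmp_d.png

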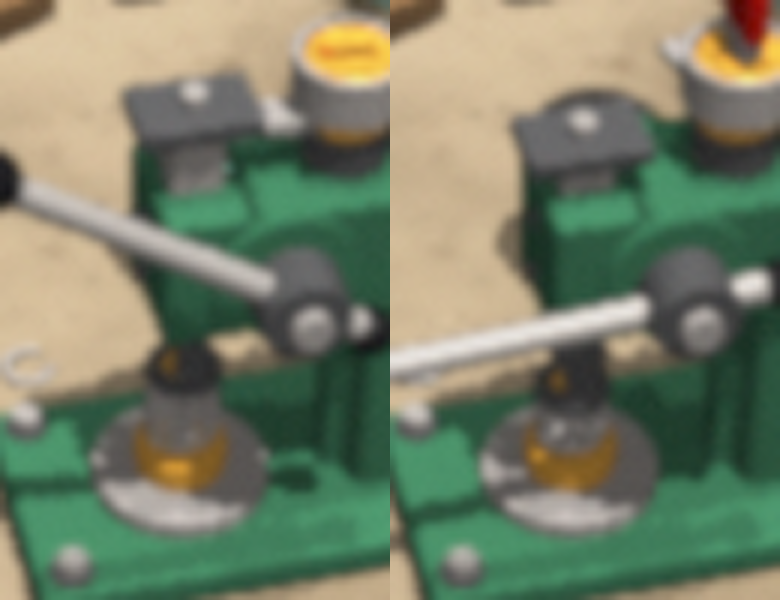

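```bash
python3 - <<'E'
from tl import *
for n,u,v0,v1,x,y in [('scene',200,117,150,190,150),('side',195,93,122,240,180)]:
    c=calibration(n);P=np.array([565,-13.5,205.]);
    for d in (10,12,14,16):
        a,b=proj(c,[P,P-[0,0,d]]);print(n,d,(b-a).round(2),a.round(0),end=' | ')
    print((v1-v0)/6,x+u/6,y+v0/6)
P,e=tri([ray(calibration('scene'),(190+33.3,150+19.4)),ray(calibration('side'),(240+32.4,180+15.4))]);print(P,e)
P,e=tri([ray(calibration('scene'),(190+33.6,150+24.9)),ray(calibration('side'),(240+32.4,180+20.2))]);print(P,e)
E
```

```text
scene 10 [0.14 3.94] [223. 173.] | scene 12 [0.17 4.72] [223. 173.] | scene 14 [0.2  5.51] [223. 173.] | scene 16 [0.22 6.29] [223. 173.] | 5.5 223.33333333333334 169.5
side 10 [-0.14  3.58] [272. 199.] | side 12 [-0.17  4.29] [272. 199.] | side 14 [-0.2  5. ] [272. 199.] | side 16 [-0.23  5.71] [272. 199.] | 4.833333333333333 272.5 195.5
[565.53204984 -13.12414485 214.23508829] [np.float64(0.8910996018466522), np.float64(0.8910996018466794)]
[566.05222652 -12.74102725 200.61723424] [np.float64(1.0408904702786088), np.float64(1.0408904702786672)]
```

```bash
python3 - <<'E'
from tl import *
a=cv2.imread('pics/s19.png')[:,:,::-1];b=cv2.imread('pics/d19.png')[:,:,::-1]
ca=cv2.resize(a[150:190,190:230],None,fx=10,fy=10,interpolation=cv2.INTER_CUBIC);cb=cv2.resize(b[160:200,280:320],None,fx=10,fy=10,interpolation=cv2.INTER_CUBIC)
cv2.imwrite('pics/key19.png',np.hstack([ca,cb])[:,:,::-1])
# expected projections: head centre bottom/top corners for key seated, slot yaw ~ -85
o=np.array([623.5,-22.2,203.5]);y=np.radians(-88);X=np.array([np.cos(y),np.sin(y),0])
pts=[o+X*sx*16+[0,0,h] for h in (30,58) for sx in (-1,1)]+[o+X*sx*10+[0,0,22] for sx in (-1,1)]
print(((proj(calibration('scene'),pts)-[190,150])*10).round(0).tolist());print(((proj(calibration('side'),pts)-[280,160])*10+[400,0]).round(0).tolist())
E
```

```text
[[239.0, 223.0], [103.0, 201.0], [233.0, 101.0], [94.0, 80.0], [215.0, 253.0], [130.0, 239.0]]
[[547.0, 206.0], [618.0, 285.0], [555.0, 102.0], [627.0, 179.0], [558.0, 250.0], [602.0, 299.0]]
```

View pics/key19.png

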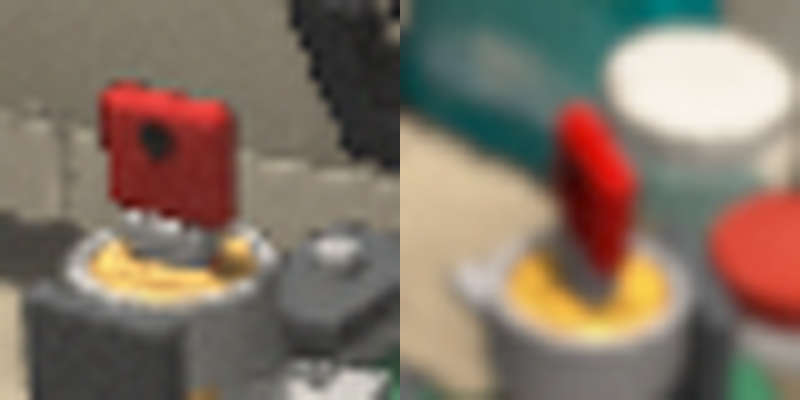

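```bash
python3 kin.py; python3 -c "
from bench import *
print(hand_in())"
```

```text
32.5 [423.7 -36.8 110.5] [175.5  -0.3  81.6] [-2.7   0.85  8.76] [ 0.1  0.  -0.2 -0.   0.1  0. ] angle -0.09445485652055102 r 168.23787474148958 retainer 9.88909713041102
the job is handed in; nothing more can be done
None
```

I handed the job in at 32.5 s, with the gripper still pinching the black handle and holding the lever down.

- **Key:** I pushed it into the lock until it met the bottom, at the height expected for a fully home key. I turned it clockwise until the torque rose to about 0.8 N m and left it in. By image the lock tongue had turned about 1.33 rad and was clear of the ram's collar. The key's position in both fixed cameras matches a fully seated key to within a few mm.
- **Retainer:** The lever angle at handover gives 9.9 mm of travel. The collar's drop in the two fixed cameras, 13.6 to 14 mm, gives 9.6 to 10 mm. The lever stayed still over the last readings.
- **Check that disagreed:** The vertical force was 8.8 N, against a nominal 7.5 N. Taken alone that would mean nearly 12 mm, the edge of the allowed range. I trusted the lever angle and the pictures, and put the extra down to friction and sideways drag on the pinched handle.
- **Bystanders:** The arm never went near the hammer, jar or clip on purpose, and they look unmoved in the later pictures. I did not measure their positions.

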